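Fit the linchpin and snap its ring over the draw bar

TASK

Lock the drawbar eye on the leaning draw bar: push the linchpin fully home through the cross hole from the upper side (the side facing away from the robot), with its ring still open, then swing the sprung ring over the free end of the bar until it snaps shut round the bar, past the pin's end. Let go of everything and leave the glue pot, the wax tin and the dark block where they are.

Things in the scene. Friction and masses are not known exactly. Their poses are not given: they have to be found in the camera images.
- pin_grip (a point): Centre of the linchpin's steel head, a block 16 (y) x 22 (z) x 43 mm (x: 16 before, 27 behind this point), 0.18 kg, lying 11 mm up on its flat. Axes: x from the pin's tip to the head's rear, y across the head, z up. The 11 mm round pin runs to -x on this axis, tapered tip 48 mm away. The ring's hinge, along y, is 20 mm behind (+x). Ring open, the head's sides are clear from 16 before to 10 behind.
- pin_shoulder (a point): Point on the pin's axis in the front plane of the 22 mm round flange (shoulder) that stops the pin; 16 mm before pin_grip, same axes. The pin reaches 32 mm further to its tip; the ring's hinge is 36 mm behind (+x).
- ring_end (a point): Middle of the far cross-bar of the linchpin's ring (dark wire 6 mm thick, 44 mm wide outside; cross-bar straight for 22 mm, 74 mm from the hinge). Open, the ring leans 45 degrees up and back over the head's rear; shut, its legs lie either side of the pin and the cross-bar lies 6 mm past the pin's tip on the pin's axis.
- lock_ring (a joint): Angle of the ring on the linchpin (rad): 0 fully open, 2.356 fully shut; grows as the ring swings up over the head (its z side), then forward and down over the pin. Over-centre spring: below 1.3 it springs back open, past 1.3 it snaps shut; about 2.5 N at the cross-bar moves it.
- hole_mouth (a point): Centre of the upper mouth of the cross hole in the 24 mm square steel draw bar, on its face away from the robot. Bar leans 35 deg from vertical to robot. Axes: x out of the hole (away from robot, 35 deg above level), y level, z along the bar to its free end, 19 mm past the hole. Hole 12.6 mm wide, 24 long, 2 mm chamfer. Pin home: its axes match these. A 44 mm washer lies 26 mm below the hole (-z).
- hole_exit (a point): Centre of the lower mouth of the same hole, on the bar's face turned to the robot, 24 mm along -x from hole_mouth; same axes.
- hitch: The fixed hitch plate 110x95x10 mm on the bench that carries the leaning bar; origin on its underside, 5 mm nearer the robot than its middle, its x level, away from the robot, z up.
- glue_pot: Round brown glue pot 70 mm wide, 62 mm high; origin under its centre. Bystander.
- tin_wax: Round flat wax tin 71 mm wide, 24 mm high; origin under its centre. Bystander.
- dark_block: Dark hardwood block 45x75x24 mm; origin under its centre. Bystander.

How it is judged:
By the outcome, as a careful person would: the job done as asked, in the order asked, and still so for the second after the job is handed in, with the robot touching nothing.
It also fails if it takes over 50 s, if anything falls off the work surface, if the arm or the gripper's body presses on something with over 40 N, if the wrist force passes 120 N, or if a joint passes its speed limit or range.

ROBOT

A 6-joint arm with a two-finger parallel gripper is mounted at the origin on a cart in front of the work surface, level with it; the furniture and walls round the work are solid. World frame = base frame: x ahead of the robot, y to its left, z up, the work surface at z = 0. Lengths are in mm, angles in rad, forces in N, time in s.
With the tool pointing down it reaches from about 400 to 925 mm from the base axis. Payload 12.5 kg.
Tool frame: the origin (TCP) lies midway between the tips of the shut fingers; the grasp point (between the pads) lies 19 mm behind it; z points along the fingers, y is the line along which they close (so a half turn about z gives the same grasp; the last joint's range is limited). The gripper opens to 95 mm and grips with 3 to 60 N. Pads are 20 mm wide; open, the fingers measure 119 mm over their backs; the gripper's body (75 mm by 180 mm) begins 59 mm behind the grasp point.
Start: joints at [1.195, 0.491, 1.559, -0, 1.092, -0.106], TCP at [166.569, 602.413, 214.661] pointing down, gripper open.
Joint ranges: [-3.1, 3.1], [-0.84, 2.19], [0.05, 2.79], [-1.13, 4.28], [0.06, 2.93], [-2.69, 2.69]. Speed limits (rad/s): [2.22, 2.22, 2.79, 3.14, 3.14, 3.14].

INTERFACE

Orientations are given as [roll, pitch, yaw] about the fixed x, y, z axes, in that order (R = Rz(yaw) Ry(pitch) Rx(roll)).
In Python, from cell import state, viewer, env, models gives the robot as it stands. The module is installed in compiled form; this text tells all that it offers.
- The arm moves only by the tool arm_command, never from a script. Its argument "rows" is a list of rows, each a list of 2 entries, a list of its own where there are three numbers: the shift along the tool's x, y, z normalised to -1 to 1, where 1 is 0.25 m, then the turn about the tool's z normalised to -1 to 1, where 1 is pi rad. A call has exactly 5 rows; each row shifts and turns the commanded pose from where the row before left it, along the tool's axes as they then stand; what a row does not reach is not made up. A row lasts 1/10 s, in which the tool goes at most 50 mm and 8.59 degrees, less where a joint would pass 70% of its speed; a pose out of reach is approached as far as the arm can. A call with a number of a shift or a turn outside -1 to 1 is refused whole. A call with a gripper value outside its range is refused whole. "claw" is the opening, from 0 (shut) to 1 (fully open), set as the call begins (left out, the last holds). The fingers move at their own pace and stop on an object; the grip force is fixed at half the most. Time passes only in rows, so rows that do not move let the fingers close, or fill a call up. It gives the time, the measured TCP pose, the force, the opening and the grip force at its end, in the units of the state.
- state(): the state, without advancing time (a new reading comes with each control period).
- viewer.read_camera(name): name is "scene" or "top" or "wrist"; returns (picture, depth): 420x560x3 uint8, red, green, blue; 420x560 float32, mm along the optical axis (not along the pixel's ray), 0 where there is no reading.
- viewer.get_calibration(name): a dict with "camera_matrix" (3x3 intrinsics, pixels), "world_to_cam" (4x4, takes a point from world to camera coordinates). Camera axes: x right, y up, looking along -z (the intrinsics and any distortion apply to the point x, -y, -z); pixel columns grow to the right and rows downward; lengths in mm; the calibration is good to about 2 mm. The wrist camera is an equidistant fisheye: a pixel r from the principal point sees the ray r / f radians off the axis. A picture is of the moment at which its call begins: read the wrist's pose just before it. get_calibration takes no time and is no camera call; for the wrist camera it gives the pose at the moment of the call.
- env.job_done(): hands the job in; it is judged then, once.
Trained networks look in the newest picture that a camera, given by its name, has taken for a name from the list of things; names that differ only in an ending like _2 or _b are one class to them, and where a whole thing is asked for, a point or a joint stands for the part that bears it (a point fixed in the world has none). Each returns a list of dicts, best first, with "confidence" (0 to 1); they miss things now and then, are a little off and sometimes report something else, mostly with a low value. They report only what shows in the picture. A call takes as long as a camera call.
- models.search_frame(camera, label): "position" ([x, y, z] in mm, in world coordinates, good to about 4 mm: the middle of the surface that is visible of it).
- models.mark_of(camera, label): "position" ([x, y, z] in mm, in world coordinates, good to about 4 mm: a listed point, or the origin of a listed thing).
The state is a dict: "t": time; "joints": joint angles; "qvel": joint speeds; "tau": joint torques, N m; "eef_pos": TCP position; "tcp_rot": TCP orientation; "ft_force": force on the tool from outside, world axes, zero at the start; "moment": the same for the moment, N m; "opening": opening from 0.0 (shut) to 1.0 (fully open); "grip_force": force on a finger pad.
Only numpy, scipy, OpenCV 4.12 (cv2) and the standard library are available. Lean on these libraries where they do the work, as an engineer would, in place of code of your own. Each camera call takes 0.05 s, during which the arm holds its last target. There are 200 camera calls.

## Working session

There is one attempt and no reset: what is moved stays moved. The work goes in short steps, Python scripts to look and compute and a tool call to move; the robot and the scene stay as the last step left them, time stands still between calls to the robot, and variables do not carry over. Pictures are saved under pics/ and viewed, at most 10 in all, crops included, and the job is handed in when it is done.

Besides the shell and the picture viewer there is one more tool, called after ">>>" as name(argument=value, ...) on one line, values as JSON. arm_command: Moves the arm, as the interface text tells. Scaled input: -1 to 1 covers 0.25 m each way for a shift and pi rad each way for a turn. Its arguments: {"type":"object","properties":{"rows":{"type":"array","items":{"type":"array"}},"claw":{"type":"number"}},"required":["rows"]}

```bash
mkdir -p pics
cat > h.py <<'E'
from cell import state, viewer, env, models
import numpy as np, cv2
from scipy.spatial.transform import Rotation as R
def snap(c,fn=None):
    K=viewer.get_calibration(c); p,d=viewer.read_camera(c)
    if fn: cv2.imwrite('pics/'+fn,p[:,:,::-1])
    return p,d,K
def pt(K,d,u,v,fish=False):
    M=np.array(K['camera_matrix']);W=np.array(K['world_to_cam'])
    x=(u-M[0,2])/M[0,0];y=(v-M[1,2])/M[1,1]
    if fish:
        r=np.hypot(x,y);s=np.tan(r)/r if r>1e-9 else 1;x*=s;y*=s
    p=np.array([x,-y,-1,1/d])*d
    return (np.linalg.inv(W)@p)[:3]
E
python3 - <<'E'
from h import *
s=state();print({k:np.round(v,3) for k,v in s.items()})
for c in ('scene','top'):
    p,d,K=snap(c,c+'1.png')
    print(c,np.round(np.array(K['camera_matrix']),1).tolist(),np.round(np.linalg.inv(K['world_to_cam']),3).tolist(),[k for k in K])
    for l in 'pin_grip pin_shoulder ring_end hole_mouth hole_exit hitch glue_pot tin_wax dark_block'.split():
        print(l,[(np.round(r['position'],1).tolist(),round(r['confidence'],2)) for r in models.mark_of(c,l)[:2]])
E
```

```text
{'t': np.float64(0.0), 'joints': array([ 1.195,  0.492,  1.559, -0.   ,  1.092, -0.106]), 'qvel': array([ 0.001, -0.001, -0.   ,  0.001, -0.001, -0.001]), 'tau': array([-0.0000e+00, -6.1263e+01, -2.5818e+01,  6.9000e-02,  4.8000e-02,
       -0.0000e+00]), 'eef_pos': array([166.47 , 602.156, 214.052]), 'tcp_rot': array([-3.14 , -0.   ,  2.872]), 'ft_force': array([ 0.901,  0.579, -0.079]), 'moment': array([0.038, 0.008, 0.019]), 'grip_force': np.float64(0.0), 'opening': np.float64(1.002)}
scene [[433.7, 0.0, 274.1], [0.0, 433.7, 212.8], [0.0, 0.0, 1.0]] [[0.843, 0.261, -0.47, 123.797], [-0.538, 0.42, -0.731, -474.778], [0.006, 0.869, 0.494, 514.961], [0.0, 0.0, 0.0, 1.0]] ['camera_matrix', 'world_to_cam']
pin_grip [([470.6, 377.2, 8.7], 0.71)]
pin_shoulder [([451.0, 374.8, 12.5], 0.84)]
ring_end [([540.1, 383.4, 64.3], 0.63)]
hole_mouth [([577.1, 60.2, 91.8], 0.67), ([537.5, 382.4, 68.0], 0.29)]
hole_exit [([552.5, 62.9, 76.1], 0.81)]
hitch [([597.2, 69.3, 0.9], 0.83)]
glue_pot [([395.4, 217.6, 0.8], 0.56), ([517.6, -77.5, -0.6], 0.55)]
tin_wax [([396.5, 219.6, 0.6], 0.82), ([469.6, 375.9, 10.9], 0.29)]
dark_block [([685.4, -24.5, -0.6], 0.85)]
top [[516.3, 0.0, 281.1], [0.0, 516.3, 211.4], [0.0, 0.0, 1.0]] [[0.02, 0.985, -0.169, 331.327], [-1.0, 0.016, -0.023, 136.508], [-0.02, 0.169, 0.985, 1180.357], [0.0, 0.0, 0.0, 1.0]] ['camera_matrix', 'world_to_cam']
pin_grip [([472.3, 370.5, 10.4], 0.86)]
pin_shoulder [([451.9, 371.5, 6.4], 0.97), ([554.4, 62.0, 77.6], 0.19)]
ring_end [([538.6, 381.5, 65.4], 0.59)]
hole_mouth [([578.1, 63.7, 89.1], 0.94), ([553.3, 57.6, 80.1], 0.52)]
hole_exit [([549.1, 61.0, 76.9], 0.59)]
hitch [([590.9, 68.4, 0.1], 0.91)]
glue_pot [([515.2, -81.1, -0.5], 0.67)]
tin_wax [([392.4, 216.9, -0.2], 0.73)]
dark_block [([684.4, -27.4, 1.6], 0.79)]
```

View pics/scene1.png

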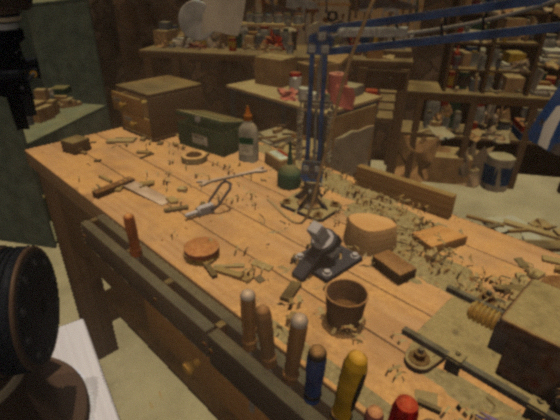

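View pics/top1.png

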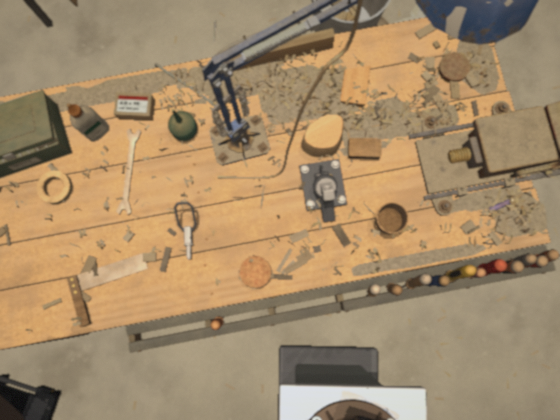

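The top view shows the pin at about (188,225), tip toward the robot and open ring toward the rear. The hitch and leaning bar are at (325,190), the wax tin at (255,272), the pot at (391,220) and the block at (364,148). The network positions agree with this.

The tool cannot tilt, so the plan is:
1. Grip the shaft just ahead of the flange.
2. Tilt the pin by pressing the head's underside onto the bar's 35° end face.
3. Insert the pin, push it home from behind, then swing the ring.

```bash
cat >> h.py <<'E'
def plan(target,yaw=None,n=5):
    """rows for world TCP target, yaw = world angle of tool y axis (deg). turn done first in rows"""
    s=state();p=np.array(s['eef_pos']);Rm=R.from_euler('xyz',s['tcp_rot']).as_matrix()
    cur=np.degrees(np.arctan2(Rm[1,1],Rm[0,1]))
    dy=0 if yaw is None else yaw-cur
    dy=(dy+90)%180-90
    d=np.array(target)-p; st=d/n; a=-dy/n   # tool turn
    rows=[]
    for i in range(n):
        Ri=Rm@R.from_euler('z',a*i,degrees=True).as_matrix()
        rows.append([np.round(Ri.T@st/250,4).tolist(),round(a/180,4)])
    print('t',round(s['t'],2),'pos',p.round(1),'yaw',round(cur,1),'tilt',np.round(s['tcp_rot'],3),'F',np.round(s['ft_force'],1),'op',round(float(s['opening']),3),'d',d.round(1),'max/row',np.abs(st).max().round(1),'turn/row',round(a,2))
    print(rows)
E
python3 - <<'E'
from h import *
plan([440,370,170],95,n=10)
E
```

```text
t 1.0 pos [166.6 602.4 214.6] yaw 74.5 tilt [ 3.142 -0.     2.872] F [-0.   0.1  0.9] op 1.0 d [ 273.4 -232.4  -44.6] max/row 27.3 turn/row -2.05
[[[-0.1302, -0.0605, 0.0179], np.float64(-0.0114)], [[-0.128, -0.0651, 0.0179], np.float64(-0.0114)], [[-0.1256, -0.0696, 0.0179], np.float64(-0.0114)], [[-0.123, -0.074, 0.0179], np.float64(-0.0114)], [[-0.1203, -0.0784, 0.0179], np.float64(-0.0114)], [[-0.1174, -0.0826, 0.0179], np.float64(-0.0114)], [[-0.1144, -0.0868, 0.0179], np.float64(-0.0114)], [[-0.1112, -0.0908, 0.0179], np.float64(-0.0114)], [[-0.1079, -0.0947, 0.0179], np.float64(-0.0114)], [[-0.1044, -0.0985, 0.0179], np.float64(-0.0114)]]
```

>>> arm_command(rows=[[[-0.13,-0.06,0.018],-0.0114],[[-0.128,-0.065,0.018],-0.0114],[[-0.126,-0.07,0.018],-0.0114],[[-0.123,-0.074,0.018],-0.0114],[[-0.12,-0.078,0.018],-0.0114]])

```text
t: 1.5
eef_pos: [304.3, 485.4, 192.1]
tcp_rot: [3.141, 0.0, 3.052]
ft_force: [1.3, -0.0, 1.9]
opening: 0.999
grip_force: 0.0
```

>>> arm_command(rows=[[[-0.117,-0.083,0.018],-0.0114],[[-0.114,-0.087,0.018],-0.0114],[[-0.111,-0.091,0.018],-0.0114],[[-0.108,-0.095,0.018],-0.0114],[[-0.104,-0.098,0.018],-0.0114]])

```text
t: 2.0
eef_pos: [440.9, 369.0, 169.6]
tcp_rot: [3.141, 0.0, -3.052]
ft_force: [0.1, 0.3, 0.3]
opening: 0.998
grip_force: 0.0
```

Run:
```python
from h import *
plan([440,370,60],95)
p,d,K=snap('wrist','w1.png')
print(np.round(K['camera_matrix'],1).tolist(),np.round(np.linalg.inv(K['world_to_cam']),3).tolist())
for l in 'pin_grip pin_shoulder ring_end hole_mouth hole_exit hitch'.split():
    print(l,[(np.round(r['position'],1).tolist(),round(r['confidence'],2)) for r in models.mark_of('wrist',l)[:2]])
```

```text
t 2.0 pos [440.9 369.  169.6] yaw 95.1 tilt [ 3.141  0.    -3.052] F [0.1 0.3 0.3] op 0.998 d [  -0.9    1.  -109.6] max/row 21.9 turn/row 0.03
[[[0.0007, 0.0008, 0.0877], np.float64(0.0002)], [[0.0007, 0.0008, 0.0877], np.float64(0.0002)], [[0.0007, 0.0008, 0.0877], np.float64(0.0002)], [[0.0007, 0.0008, 0.0877], np.float64(0.0002)], [[0.0007, 0.0008, 0.0877], np.float64(0.0002)]]
[[325.2, 0.0, 285.6], [0.0, 325.2, 208.2], [0.0, 0.0, 1.0]] [[-0.089, -0.958, -0.273, 365.13], [0.996, -0.085, -0.025, 362.984], [0.001, -0.274, 0.962, 338.126], [0.0, 0.0, 0.0, 1.0]]
pin_grip [([463.1, 376.1, 7.0], 0.7)]
pin_shoulder [([452.0, 378.0, 10.5], 0.66)]
ring_end []
hole_mouth [([466.8, 376.4, 7.8], 0.56)]
hole_exit [([554.7, 61.1, 78.5], 0.91)]
hitch []
```

View pics/w1.png

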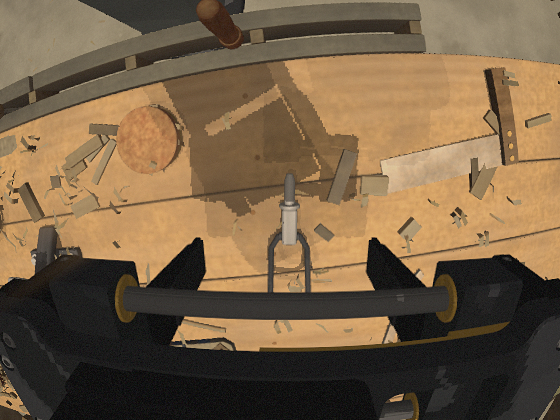

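The wrist view shows the tip at (290,176), the flange near (289,205), the head down to (289,245), and the ring legs from (272,240) and (307,240) down to the crossbar. I'll measure these from the depth image.

Run:
```python
from h import *
p,d,K=snap('wrist')
def dp(u,v): return pt(K,d[v,u],u,v,True).round(1)
for v in range(172,250,4):
    # row cross-section: points above table
    q=[(u,pt(K,d[v,u],u,v,True)) for u in range(272,308) if d[v,u]>0]
    q=[(u,x) for u,x in q if x[2]>5]
    if q:
        a=np.array([x for _,x in q]);print(v,q[0][0],q[-1][0],'mid',a.mean(0).round(1),'y',a[:,1].min().round(1),a[:,1].max().round(1),'zmax',a[:,2].max().round(1))
s,dd,KK=snap('top')
```

```text
176 284 290 mid [422.  371.6  11.9] y 368.6 374.6 zmax 13.3
180 283 292 mid [425.9 372.5  12.7] y 367.9 377.1 zmax 14.3
184 283 292 mid [429.8 372.8  14.2] y 368.3 377.5 zmax 16.2
188 282 292 mid [434.1 372.7  13.7] y 367.6 377.8 zmax 15.2
192 282 297 mid [438.6 375.3  11.6] y 368.0 383.7 zmax 15.5
196 278 307 mid [442.9 375.   11.5] y 364.2 394.3 zmax 14.5
200 282 292 mid [446.7 373.8  13.9] y 368.7 379.0 zmax 16.2
204 280 294 mid [451.3 374.2  12.4] y 367.0 381.8 zmax 15.2
208 277 297 mid [454.2 374.5  17.5] y 364.2 385.0 zmax 20.2
212 280 294 mid [457.8 374.8  19.6] y 367.7 381.9 zmax 20.7
216 280 294 mid [461.8 375.1  20.4] y 368.0 382.2 zmax 21.7
220 280 294 mid [466.2 375.5  20.1] y 368.4 382.8 zmax 21.7
224 280 294 mid [470.5 375.9  20.2] y 368.7 383.2 zmax 21.6
228 276 294 mid [475.2 375.6  19.5] y 365.0 383.5 zmax 21.3
232 280 294 mid [479.2 376.7  20.3] y 369.5 384.0 zmax 21.5
236 274 300 mid [485.1 376.8  16.7] y 363.5 391.5 zmax 21.6
240 272 302 mid [489.4 377.6  17.2] y 361.8 393.8 zmax 21.2
244 272 304 mid [493.1 378.8  19.3] y 362.1 396.0 zmax 21.9
248 272 307 mid [496.  391.9  20.7] y 362.5 399.4 zmax 21.9
```

>>> arm_command(rows=[[[0.0,0.0035,0.13],0.0],[[0.0,0.0035,0.13],0.0],[[0.0,0.0035,0.13],0.001],[[0.0,0.0035,0.13],0.001],[[0.0,0.0035,0.13],0.001]])

```text
t: 2.95
eef_pos: [439.0, 375.1, 6.2]
tcp_rot: [3.141, 0.001, -3.062]
ft_force: [-0.4, 0.2, 0.7]
opening: 1.002
grip_force: 0.0
```

Run:
```python
from h import *
plan([441,373.4,6],94.5)
```

```text
t 2.95 pos [439.  375.1   6.2] yaw 94.6 tilt [ 3.141e+00  1.000e-03 -3.062e+00] F [-0.4  0.2  0.7] op 1.002 d [ 2.  -1.7 -0.2] max/row 0.4 turn/row 0.01
[[[-0.0015, -0.0015, 0.0001], np.float64(0.0001)], [[-0.0015, -0.0015, 0.0001], np.float64(0.0001)], [[-0.0015, -0.0015, 0.0001], np.float64(0.0001)], [[-0.0015, -0.0015, 0.0001], np.float64(0.0001)], [[-0.0015, -0.0015, 0.0001], np.float64(0.0001)]]
```

>>> arm_command(rows=[[[-0.004,-0.004,0.0],0.0],[[-0.004,-0.004,0.0],0.0],[[0,0,0],0.0],[[0,0,0],0.0],[[0,0,0],0.0]], claw=0)

```text
t: 3.45
eef_pos: [442.0, 372.9, 8.4]
tcp_rot: [3.141, 0.002, -3.063]
ft_force: [-0.6, -0.4, -0.8]
opening: 0.636
grip_force: 0.0
```

>>> arm_command(rows=[[[0,0,0],0.0],[[0,0,0],0.0],[[0,0,0],0.0],[[0,0,0],0.0],[[0,0,0],0.0]])

```text
t: 3.95
eef_pos: [441.6, 372.6, 7.1]
tcp_rot: [3.142, -0.0, -3.063]
ft_force: [0.4, -0.1, 0.4]
opening: 0.216
grip_force: 0.1
```

>>> arm_command(rows=[[[0,0,0],0.0],[[0,0,0],0.0],[[0,0,0],0.0],[[0,0,0],0.0],[[0,0,0],0.0]])

```text
t: 4.45
eef_pos: [441.6, 372.6, 7.1]
tcp_rot: [3.142, -0.0, -3.063]
ft_force: [-0.8, 0.1, -0.7]
opening: 0.113
grip_force: 30.2
```

>>> arm_command(rows=[[[0,0,-0.1],0.0],[[0,0,-0.15],0.0],[[0,0,-0.15],0.0],[[0,0,-0.15],0.0],[[0,0,-0.1],0.0]])

```text
t: 4.95
eef_pos: [441.8, 372.7, 172.2]
tcp_rot: [3.141, 0.002, -3.063]
ft_force: [1.1, 0.1, -1.1]
opening: 0.105
grip_force: 30.6
```

Run:
```python
from h import *
plan([480,62,170],90,n=10)
p,d,K=snap('scene'); cv2.imwrite('pics/s2.png',cv2.resize(p[120:330,120:400,::-1],None,fx=2.8,fy=2.8))
for l in ['pin_grip','pin_shoulder','ring_end']:
    print(l,[(np.round(r['position'],1).tolist(),round(r['confidence'],2)) for r in models.mark_of('scene',l)[:2]])
# bar geometry from top & scene depth
for c in ('scene','top'):
    p,d,K=snap(c)
    M=K['camera_matrix'];v,u=np.mgrid[0:420,0:560];ok=d>0
    X=np.stack([(u-M[0,2])/M[0,0]*d,-(v-M[1,2])/M[1,1]*d,-d],-1)[ok]
    W=np.linalg.inv(K['world_to_cam']);P=X@W[:3,:3].T+W[:3,3]
    b=P[(P[:,0]>520)&(P[:,0]<620)&(abs(P[:,1]-62)<40)&(P[:,2]>15)&(P[:,2]<130)]
    np.save(f'bar_{c}.npy',b); print(c,len(b))
    for z in range(15,125,8):
        q=b[(b[:,2]>=z)&(b[:,2]<z+8)]
        if len(q)>3: print(z,len(q),'x',q[:,0].min().round(),q[:,0].max().round(),'y',q[:,1].min().round(),q[:,1].max().round())
    h=P[(P[:,0]>500)&(P[:,0]<700)&(abs(P[:,1]-65)<90)&(P[:,2]>6)&(P[:,2]<13)]
    print('plate',cv2.minAreaRect(h[:,:2].astype(np.float32)))
```

```text
t 4.95 pos [441.8 372.7 172.2] yaw 94.5 tilt [ 3.141e+00  2.000e-03 -3.063e+00] F [ 1.1  0.1 -1.1] op 0.105 d [  38.2 -310.7   -2.2] max/row 31.1 turn/row 0.45
[[[-0.0054, -0.1251, 0.0008], np.float64(0.0025)], [[-0.0064, -0.1251, 0.0008], np.float64(0.0025)], [[-0.0074, -0.125, 0.0008], np.float64(0.0025)], [[-0.0084, -0.1249, 0.0008], np.float64(0.0025)], [[-0.0094, -0.1249, 0.0008], np.float64(0.0025)], [[-0.0104, -0.1248, 0.0008], np.float64(0.0025)], [[-0.0113, -0.1247, 0.0008], np.float64(0.0025)], [[-0.0123, -0.1246, 0.0008], np.float64(0.0025)], [[-0.0133, -0.1245, 0.0008], np.float64(0.0025)], [[-0.0143, -0.1244, 0.0008], np.float64(0.0025)]]
pin_grip [([472.9, 373.9, 175.2], 0.55)]
pin_shoulder [([452.6, 372.8, 176.8], 0.61), ([687.0, -26.8, -2.7], 0.49)]
ring_end [([542.2, 381.9, 230.0], 0.6)]
scene 1235
15 220 x 520.0 620.0 y 22.0 101.0
23 141 x 530.0 619.0 y 42.0 71.0
31 117 x 543.0 615.0 y 43.0 73.0
39 102 x 555.0 591.0 y 39.0 77.0
47 120 x 563.0 604.0 y 38.0 86.0
55 108 x 565.0 609.0 y 38.0 82.0
63 102 x 560.0 607.0 y 41.0 74.0
71 89 x 554.0 605.0 y 48.0 77.0
79 52 x 548.0 583.0 y 47.0 70.0
87 68 x 543.0 578.0 y 46.0 70.0
95 96 x 547.0 571.0 y 47.0 71.0
103 20 x 560.0 566.0 y 50.0 71.0
plate ((598.9876708984375, 52.52951431274414), (136.0459747314453, 205.78089904785156), 82.78052520751953)
top 841
15 152 x 521.0 620.0 y 22.0 102.0
23 90 x 525.0 620.0 y 23.0 85.0
31 69 x 537.0 559.0 y 46.0 76.0
39 29 x 550.0 619.0 y 47.0 92.0
47 28 x 561.0 620.0 y 41.0 90.0
55 67 x 564.0 609.0 y 39.0 93.0
63 127 x 560.0 608.0 y 42.0 91.0
71 94 x 561.0 604.0 y 47.0 84.0
79 34 x 550.0 582.0 y 54.0 76.0
87 29 x 544.0 577.0 y 51.0 75.0
95 96 x 545.0 572.0 y 49.0 75.0
103 26 x 554.0 566.0 y 52.0 71.0
plate ((599.643798828125, 63.697059631347656), (199.6568603515625, 175.09439086914062), 0.43689215183258057)
```

View pics/s2.png

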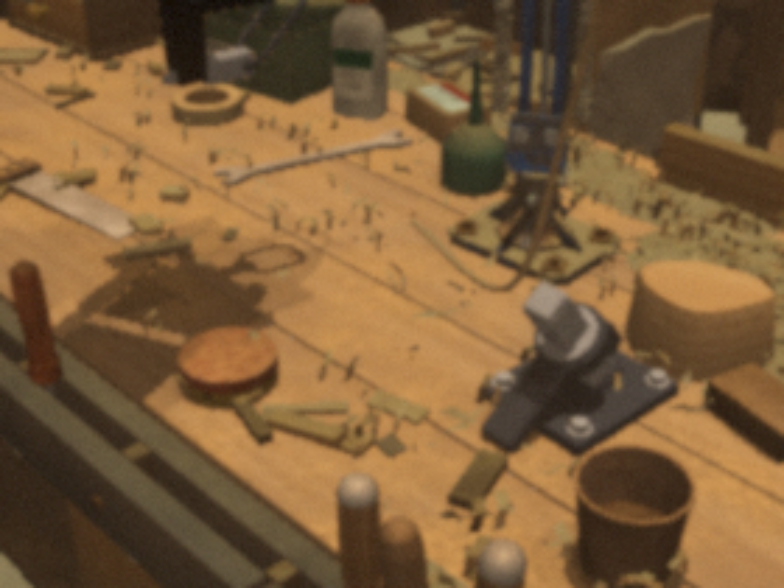

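The pin is held level and the tip is free. I'll move to a spot from which the wrist camera can see the bar closely.

>>> arm_command(rows=[[[-0.05,-0.15,-0.015],0.0],[[-0.05,-0.15,-0.015],0.0],[[-0.05,-0.15,-0.015],0.0],[[-0.05,-0.15,-0.015],0.0],[[-0.05,-0.15,-0.015],0.0]])

```text
t: 5.75
eef_pos: [518.6, 189.0, 187.0]
tcp_rot: [-3.141, -0.003, -3.063]
ft_force: [1.6, -0.3, -1.5]
opening: 0.104
grip_force: 30.2
```

Run:
```python
from h import *
plan([480,62,170],90,n=5)
p,d,K=snap('wrist','w2.png')
for l in ['hole_mouth','hole_exit','hitch']:
    print(l,[(np.round(r['position'],1).tolist(),round(r['confidence'],2)) for r in models.mark_of('wrist',l)[:2]])
M=K['camera_matrix'];v,u=np.mgrid[0:420,0:560].astype(float);ok=d>0
x=(u-M[0,2])/M[0,0];y=(v-M[1,2])/M[1,1];r=np.hypot(x,y)+1e-9;s=np.tan(np.minimum(r,1.5))/r
P=np.stack([x*s*d,-y*s*d,-d],-1);W=np.linalg.inv(K['world_to_cam']);P=P@W[:3,:3].T+W[:3,3]
np.savez('w2.npz',P=P,p=p,d=d)
m=ok&(P[...,0]>525)&(P[...,0]<620)&(abs(P[...,1]-62)<40)&(P[...,2]>75)&(P[...,2]<130)
print(m.sum(),np.where(m)[0].min(),np.where(m)[0].max(),np.where(m)[1].min(),np.where(m)[1].max())
b=P[m]
for z in range(75,125,5):
    q=b[(b[:,2]>=z)&(b[:,2]<z+5)]
    if len(q)>3: print(z,len(q),'x',q[:,0].min().round(),q[:,0].max().round(),'y',q[:,1].min().round(),q[:,1].max().round())
# plate orientation from top image, dark colour
p,d,K=snap('top')
g=p[140:225,280:365].max(2); print(np.percentile(g,[5,25,50,75]))
mm=(g<75).astype(np.uint8); mm=cv2.morphologyEx(mm,cv2.MORPH_OPEN,np.ones((3,3)))
c=max(cv2.findContours(mm,0,1)[0],key=cv2.contourArea)
q=cv2.approxPolyDP(c,4,True)[:,0]+[280,140];print(cv2.minAreaRect(c),q.tolist())
MM=np.array(K['camera_matrix']);C=np.linalg.inv(K['world_to_cam'])
for a in q:
    ray=C[:3,:3]@np.array([(a[0]-MM[0,2])/MM[0,0],-(a[1]-MM[1,2])/MM[1,1],-1]);t=(10-C[2,3])/ray[2];print((C[:3,3]+t*ray).round(1))
```

```text
t 5.75 pos [518.6 189.  187. ] yaw 94.5 tilt [-3.141e+00 -3.000e-03 -3.063e+00] F [ 1.6 -0.3 -1.5] op 0.104 d [ -38.6 -127.   -17. ] max/row 25.4 turn/row 0.91
[[[0.0388, -0.0988, 0.0137], np.float64(0.005)], [[0.0372, -0.0994, 0.0137], np.float64(0.005)], [[0.0356, -0.1, 0.0137], np.float64(0.005)], [[0.0341, -0.1006, 0.0137], np.float64(0.005)], [[0.0325, -0.1011, 0.0137], np.float64(0.005)]]
hole_mouth [([574.7, 66.5, 90.6], 0.62)]
hole_exit [([553.1, 60.4, 78.4], 0.81), ([573.6, 63.8, 93.6], 0.37)]
hitch [([589.9, 67.8, 2.7], 0.87)]
977 227 260 132 168
75 70 x 553.0 587.0 y 56.0 78.0
80 122 x 550.0 584.0 y 55.0 78.0
85 87 x 546.0 581.0 y 54.0 77.0
90 222 x 546.0 577.0 y 50.0 77.0
95 277 x 550.0 573.0 y 50.0 76.0
100 199 x 556.0 569.0 y 52.0 76.0
[ 81. 112. 139. 219.]
((16.426471710205078, 62.54411697387695), (11.3189058303833, 6.345447540283203), 59.03623962402344) [[293, 198], [300, 207]]
[563.4 136.6  10. ]
[542.5 120.2  10. ]
```

View pics/w2.png

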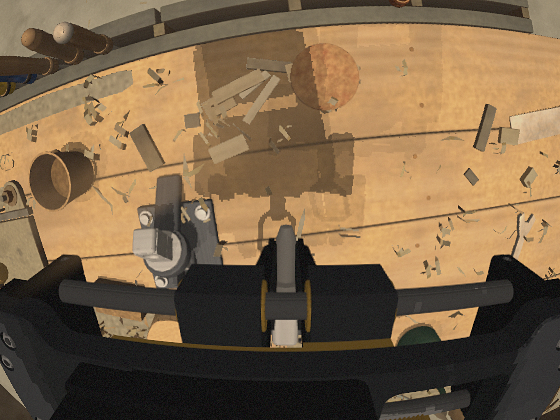

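The wrist view shows the bar end at about (150,243), the plate with bolts at (145,217) and (203,213), and the held pin with its tip at (285,228). I'll fit the bar's faces from the depth points.

Run:
```python
from h import *
from scipy.optimize import minimize
Z=np.load('w2.npz');P=Z['P'];d=Z['d']
sets={'w':P[(d>0)&(P[...,0]>525)&(P[...,0]<620)&(abs(P[...,1]-64)<30)&(P[...,2]>80)&(P[...,2]<130)]}
for c in('scene','top'):
    b=np.load(f'bar_{c}.npy');sets[c]=b[(b[:,2]>80)&(abs(b[:,1]-62)<28)]
def axes(w):
    th=np.radians(35);x=np.array([np.cos(th)*np.cos(w),np.cos(th)*np.sin(w),np.sin(th)]);y=np.array([-np.sin(w),np.cos(w),0]);return np.stack([x,y,np.cross(x,y)])
def sd(q,w):  # signed dist to box occupying x[-24,0], y+-12, z[-60,19]
    A=axes(q[3]if w is None else w);L=(S-q[:3])@A.T
    c=np.array([-12,0,-20.5]);h=np.array([12,12,39.5]);D=np.abs(L-c)-h
    return np.linalg.norm(np.maximum(D,0),axis=1)+np.minimum(D.max(1),0)
for n,S in list(sets.items())+[('all',np.vstack(list(sets.values())))]:
    best=None
    for w0 in(-.15,0,.15):
        r=minimize(lambda q:np.minimum(abs(sd(q,None)),3).mean(),[577,62,90,w0],method='Nelder-Mead',options=dict(maxiter=2000,xatol=.01,fatol=1e-5))
        if best is None or r.fun<best.fun:best=r
    print(n,len(S),best.x[:3].round(1),'yaw deg',np.degrees(best.x[3]).round(1),best.fun.round(3))
b=P[(d>0)&(P[...,0]>530)&(P[...,0]<670)&(abs(P[...,1]-66)<65)&(P[...,2]>8)&(P[...,2]<12)]
print('plate',cv2.minAreaRect(b[:,:2].astype(np.float32)),len(b))
# lamp / obstacles near
```

```text
w 907 [576.   65.   88.7] yaw deg 10.2 0.495
scene 230 [575.9  63.8  90.6] yaw deg 9.6 0.691
top 183 [573.1  63.4  91. ] yaw deg 10.2 1.183
all 1320 [575.9  64.7  88.9] yaw deg 10.1 0.808
plate ((594.7573852539062, 61.07469940185547), (126.13457489013672, 124.14346313476562), 2.9034225940704346) 1461
```

The three cameras agree: mouth at about (576, 64.5, 89.7), bar yaw about 10°. Next I'll bring the level pin over the bar so its head rear sits above the bar's upper edge.

Run:
```python
from h import *
plan([521,55,122],100,n=5)
```

```text
t 6.0 pos [518.2 190.6 187.2] yaw 94.5 tilt [-3.142e+00 -2.000e-03 -3.063e+00] F [-0.6 -0.4 -2.2] op 0.106 d [   2.8 -135.6  -65.2] max/row 27.1 turn/row -1.1
[[[0.0062, -0.1083, 0.0522], np.float64(-0.0061)], [[0.0082, -0.1082, 0.0522], np.float64(-0.0061)], [[0.0103, -0.108, 0.0522], np.float64(-0.0061)], [[0.0124, -0.1078, 0.0522], np.float64(-0.0061)], [[0.0145, -0.1075, 0.0522], np.float64(-0.0061)]]
```

>>> arm_command(rows=[[[0.006,-0.108,0.052],-0.006],[[0.008,-0.108,0.052],-0.006],[[0.01,-0.108,0.052],-0.006],[[0.012,-0.108,0.052],-0.006],[[0.015,-0.108,0.052],-0.006]])

```text
t: 6.5
eef_pos: [521.2, 55.3, 122.3]
tcp_rot: [3.141, -0.001, -2.966]
ft_force: [-0.0, -0.2, -1.3]
opening: 0.108
grip_force: 30.2
```

>>> arm_command(rows=[[[0,0,0.01],0],[[0,0,0.01],0],[[0,0,0.008],0],[[0,0,0],0],[[0,0,0],0]])

```text
t: 7.0
eef_pos: [521.8, 55.8, 116.6]
tcp_rot: [3.142, 0.0, -2.967]
ft_force: [-0.5, -0.4, -1.2]
opening: 0.103
grip_force: 31.0
```

Run:
```python
from h import *
plan([521,55,112],100,n=5)
for i in range(3):
    p,d,K=snap('scene');print(np.round(state()['ft_force'],1))
snap('top')
for c in('scene','top'):
  for l in ['pin_grip','pin_shoulder','ring_end']:
    print(l,[(np.round(r['position'],1).tolist(),round(r['confidence'],2)) for r in models.mark_of(c,l)[:1]])
```

```text
t 7.0 pos [521.8  55.8 116.6] yaw 100.0 tilt [ 3.142  0.    -2.967] F [-0.5 -0.4 -1.2] op 0.103 d [-0.8 -0.8 -4.6] max/row 0.9 turn/row -0.0
[[[0.0007, -0.0006, 0.0037], np.float64(-0.0)], [[0.0007, -0.0006, 0.0037], np.float64(-0.0)], [[0.0007, -0.0006, 0.0037], np.float64(-0.0)], [[0.0007, -0.0006, 0.0037], np.float64(-0.0)], [[0.0007, -0.0006, 0.0037], np.float64(-0.0)]]
[ 0.5  0.  -1.6]
[ 0.7  0.2 -1.2]
[-0.4 -1.1 -1.1]
pin_grip [([552.6, 61.0, 119.7], 0.55)]
pin_shoulder [([534.1, 57.4, 120.1], 0.66)]
ring_end []
pin_grip []
pin_shoulder []
ring_end []
```

>>> arm_command(rows=[[[0,0,0.008],0],[[0,0,0.008],0],[[0,0,0.008],0],[[0,0,0.008],0],[[0,0,0],0]])

```text
t: 8.0
eef_pos: [521.0, 54.8, 108.5]
tcp_rot: [3.142, -0.001, -2.968]
ft_force: [-6.4, -2.2, 9.3]
opening: 0.105
grip_force: 34.2
```

>>> arm_command(rows=[[[0,0,0.01],0],[[0,0,0.01],0],[[0,0,0.01],0],[[0,0,0.01],0],[[0,0,0],0]])

```text
t: 8.5
eef_pos: [519.1, 54.6, 98.1]
tcp_rot: [3.141, -0.006, -2.968]
ft_force: [-12.6, -5.0, 10.4]
opening: 0.105
grip_force: 36.8
```

>>> arm_command(rows=[[[-0.001,0,0.01],0],[[-0.001,0,0.01],0],[[-0.001,0,0.008],0],[[0,0,0],0],[[0,0,0],0]])

```text
t: 9.0
eef_pos: [518.7, 54.7, 90.8]
tcp_rot: [3.141, -0.008, -2.968]
ft_force: [-17.8, -5.5, 8.6]
opening: 0.105
grip_force: 39.2
```

Run:
```python
from h import *
plan([521,55,84],100,n=5)
p,d,K=snap('scene'); a=p[190:300,270:390,::-1]
cv2.imwrite('pics/s3.png',cv2.resize(a,None,fx=5,fy=5,interpolation=cv2.INTER_CUBIC))
for l in ['pin_grip','pin_shoulder','ring_end']:
    print(l,[(np.round(r['position'],1).tolist(),round(r['confidence'],2)) for r in models.mark_of('scene',l)[:1]])
```

```text
t 9.0 pos [518.7  54.7  90.8] yaw 99.9 tilt [ 3.141 -0.008 -2.968] F [-17.8  -5.5   8.6] op 0.105 d [ 2.3  0.3 -6.8] max/row 1.4 turn/row -0.01
[[[-0.0019, -0.0001, 0.0054], np.float64(-0.0001)], [[-0.0019, -0.0001, 0.0054], np.float64(-0.0001)], [[-0.0019, -0.0001, 0.0054], np.float64(-0.0001)], [[-0.0019, -0.0001, 0.0054], np.float64(-0.0001)], [[-0.0019, -0.0001, 0.0054], np.float64(-0.0001)]]
pin_grip [([548.6, 59.2, 108.1], 0.56)]
pin_shoulder [([531.5, 55.1, 97.9], 0.52)]
ring_end []
```

View pics/s3.png

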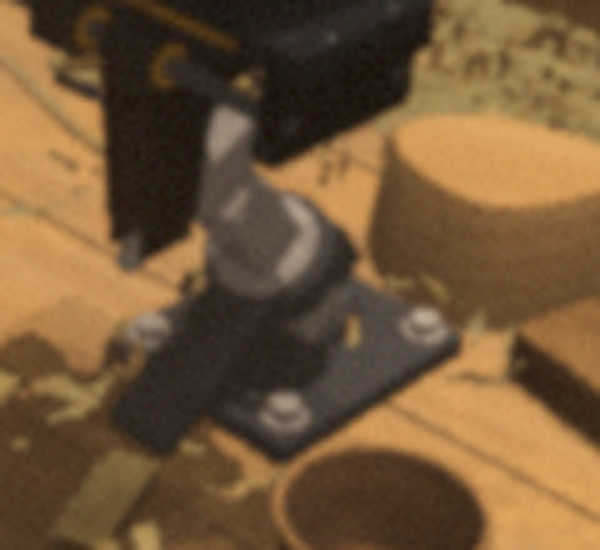

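>>> arm_command(rows=[[[0,0,0.01],0],[[0,0,0.01],0],[[0,0,0.004],0],[[0,0,0],0],[[0,0,0],0]])

```text
t: 9.7
eef_pos: [518.4, 54.6, 85.9]
tcp_rot: [3.141, -0.008, -2.968]
ft_force: [-22.7, -7.6, 24.7]
opening: 0.106
grip_force: 40.2
```

Run:
```python
from h import *
plan([500,51.5,120],100,n=5)
p,d,K=snap('scene')
for l in ['pin_grip','pin_shoulder','ring_end']:
    print(l,[(np.round(r['position'],1).tolist(),round(r['confidence'],2)) for r in models.mark_of('scene',l)[:1]])
```

```text
t 9.7 pos [518.4  54.6  85.9] yaw 99.9 tilt [ 3.141 -0.008 -2.968] F [-22.7  -7.6  24.7] op 0.106 d [-18.4  -3.1  34.1] max/row 6.8 turn/row -0.01
[[[0.0151, 0.0001, -0.0272], np.float64(-0.0001)], [[0.0151, 0.0001, -0.0272], np.float64(-0.0001)], [[0.0151, 0.0001, -0.0272], np.float64(-0.0001)], [[0.0151, 0.0001, -0.0272], np.float64(-0.0001)], [[0.0151, 0.0001, -0.0272], np.float64(-0.0001)]]
pin_grip [([546.8, 57.5, 104.2], 0.56)]
pin_shoulder []
ring_end [([574.7, 61.4, 95.6], 0.48)]
```

The force jumped, so the head's underside is now flush on the end face. I'll lift off and measure the tilt.

>>> arm_command(rows=[[[0.01,0,-0.03],0],[[0.01,0,-0.05],0],[[0.02,0,-0.1],0],[[0.02,0,-0.1],0],[[0.0,0,0],0]])

```text
t: 10.4
eef_pos: [508.7, 52.6, 158.4]
tcp_rot: [-3.141, 0.005, -2.968]
ft_force: [0.1, 0.3, -3.1]
opening: 0.104
grip_force: 31.4
```

```bash
cat > tilt.py <<'E'
from h import *
s=state();T=np.array(s['eef_pos']);print('TCP',T.round(1),'F',np.round(s['ft_force'],1))
Rm=R.from_euler('xyz',s['tcp_rot']).as_matrix();h=-Rm[:,0]
p,d,K=snap('scene');cv2.imwrite('pics/t.png',cv2.resize(p[120:300,230:390,::-1],None,fx=4,fy=4))
for l in ['pin_grip','pin_shoulder','ring_end']:
    print(l,[(np.round(r['position'],1).tolist(),round(r['confidence'],2)) for r in models.mark_of('scene',l)[:1]])
M=K['camera_matrix'];v,u=np.mgrid[0:420,0:560];ok=d>0
X=np.stack([(u-M[0,2])/M[0,0]*d,-(v-M[1,2])/M[1,1]*d,-d],-1)[ok]
W=np.linalg.inv(K['world_to_cam']);P=X@W[:3,:3].T+W[:3,3]-T
a=P@h; y=P@Rm[:,1]
for s0 in range(-36,90,4):
    m=(a>=s0)&(a<s0+4)&(abs(y)<26)&(P[:,2]>-45)&(P[:,2]<110)
    if m.sum()>2:
        q=P[m];print(s0,m.sum(),'z',q[:,2].min().round(1),q[:,2].max().round(1),'y',y[m].min().round(1),y[m].max().round(1))
E
python3 tilt.py
```

```text
TCP [508.7  52.6 158.4] F [ 0.1  0.3 -3.1]
pin_grip [([538.0, 55.9, 176.1], 0.73)]
pin_shoulder [([525.2, 57.2, 168.3], 0.59)]
ring_end []
-36 224 z 80.9 101.9 y -25.8 25.8
-32 55 z 81.0 102.0 y -24.7 24.0
-28 41 z 81.1 102.1 y -23.3 25.3
-24 79 z 94.4 107.7 y -25.4 25.7
-20 40 z 94.9 106.9 y -25.7 23.1
-16 42 z -8.0 99.3 y -25.8 15.5
-12 345 z -8.2 98.1 y -18.8 15.5
-8 126 z -7.6 95.1 y -19.6 7.0
-4 112 z -4.7 65.4 y -18.7 6.1
0 60 z -3.9 65.1 y -18.5 6.8
4 56 z 0.9 66.9 y -19.9 -9.7
8 43 z 0.3 65.2 y -18.4 -8.9
12 5 z 3.5 14.6 y -11.6 -9.6
16 15 z 5.6 22.7 y -12.4 -6.3
20 22 z 2.1 28.4 y -10.4 -4.5
24 28 z 5.2 30.9 y -9.9 -2.9
28 30 z 10.4 33.9 y -10.0 -0.1
32 33 z 10.5 37.0 y -9.9 3.0
36 40 z 12.6 40.1 y -10.4 6.4
40 28 z 16.4 40.8 y -13.8 5.4
44 20 z 19.0 41.6 y -12.9 12.9
48 3 z 18.8 40.3 y -7.3 13.4
```

View pics/t.png

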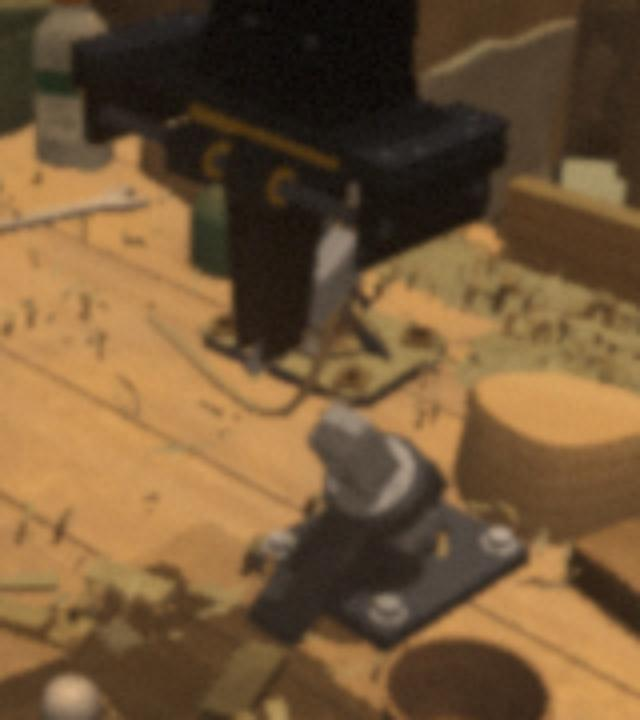

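```bash
cat > wtip.py <<'E'
from h import *
s=state();T=np.array(s['eef_pos']);Rm=R.from_euler('xyz',s['tcp_rot']).as_matrix();h=-Rm[:,0]
p,d,K=snap('wrist')
cv2.imwrite('pics/wt.png',cv2.resize(p[150:330,190:390,::-1],None,fx=4,fy=4))
M=K['camera_matrix'];v,u=np.mgrid[0:420,0:560].astype(float)
x=(u-M[0,2])/M[0,0];y=(v-M[1,2])/M[1,1];r=np.hypot(x,y)+1e-9;t=np.tan(np.minimum(r,1.5))/r
P=np.stack([x*t*d,-y*t*d,-d],-1);W=np.linalg.inv(K['world_to_cam']);P=P@W[:3,:3].T+W[:3,3]-T
a=P@h;yy=P@Rm[:,1]
for r in range(190,300,4):
    m=(d[r]>0)&(abs(yy[r])<6.5)&(a[r]<60)&(P[r,:,2]>-40)&(P[r,:,2]<60)
    if m.sum(): print(r,np.where(m)[0].min(),np.where(m)[0].max(),'a',np.median(a[r,m]).round(1),'y',yy[r,m].mean().round(1),'z',np.median(P[r,m,2]).round(1),P[r,m,2].max().round(1))
E
python3 wtip.py
```

```text
234 280 291 a -10.5 y 0.6 z -6.7 -5.4
238 273 292 a -9.1 y -0.2 z -4.0 -2.0
242 273 296 a -7.3 y 0.3 z -2.4 4.5
246 272 296 a -5.5 y -0.1 z -0.9 11.0
250 272 296 a -3.6 y -0.1 z 0.6 17.1
254 272 297 a -1.8 y 0.1 z 2.0 21.1
258 271 297 a -0.1 y -0.1 z 3.7 26.1
262 271 297 a 2.3 y -0.1 z 3.9 29.9
266 270 298 a 3.6 y -0.0 z 6.1 34.9
270 270 298 a 5.7 y -0.0 z 6.9 38.8
274 269 298 a 7.4 y -0.2 z 8.5 43.3
278 269 299 a 9.2 y -0.0 z 9.8 46.2
282 269 299 a 11.3 y 0.0 z 10.7 49.9
286 268 299 a 12.8 y -0.2 z 12.5 53.7
290 268 299 a 11.8 y -0.2 z 18.5 57.1
```

Depth shows the pin tilted about 36° with its tip only about 10 mm ahead of the tool axis. The flange's tilted top edge limits this shaft grip, so only about 5 mm could be inserted before the fingers hit the bar.

I'll lay the pin back on the table and regrip the head, which tilts up to about 24° before the ring meets the gripper body. The hole can do the rest of the aligning.

Run:
```python
from h import *
plan([442,372,40],94.5,n=10)
```

```text
t 10.65 pos [507.5  52.6 154.5] yaw 99.9 tilt [ 3.141e+00 -1.000e-03 -2.968e+00] F [-0.2  0.4 -2.3] op 0.101 d [ -65.5  319.4 -114.5] max/row 31.9 turn/row 0.54
[[[0.0037, 0.1303, 0.0459], np.float64(0.003)], [[0.0049, 0.1303, 0.0459], np.float64(0.003)], [[0.0062, 0.1303, 0.0459], np.float64(0.003)], [[0.0074, 0.1302, 0.0459], np.float64(0.003)], [[0.0086, 0.1301, 0.0459], np.float64(0.003)], [[0.0099, 0.13, 0.0459], np.float64(0.003)], [[0.0111, 0.1299, 0.0459], np.float64(0.003)], [[0.0123, 0.1298, 0.0459], np.float64(0.003)], [[0.0136, 0.1297, 0.0459], np.float64(0.003)], [[0.0148, 0.1296, 0.0459], np.float64(0.003)]]
```

>>> arm_command(rows=[[[0.004,0.13,0.03],0.003],[[0.005,0.13,0.03],0.003],[[0.006,0.13,0.03],0.003],[[0.007,0.13,0.03],0.003],[[0.009,0.13,0.03],0.003]])

```text
t: 11.15
eef_pos: [474.5, 213.1, 116.6]
tcp_rot: [-3.141, -0.001, -3.016]
ft_force: [0.3, -0.5, -1.8]
opening: 0.104
grip_force: 31.3
```

>>> arm_command(rows=[[[0.01,0.13,0.06],0.003],[[0.011,0.13,0.06],0.003],[[0.012,0.13,0.07],0.003],[[0.014,0.13,0.07],0.003],[[0.015,0.13,0.07],0.003]])

```text
t: 11.65
eef_pos: [441.6, 373.0, 33.6]
tcp_rot: [-3.141, -0.001, -3.063]
ft_force: [0.9, 1.0, -1.3]
opening: 0.103
grip_force: 31.3
```

>>> arm_command(rows=[[[0,0,0.02],0],[[0,0,0.02],0],[[0,0,0.02],0],[[0,0,0.01],0],[[0,0,0.01],0]])

```text
t: 12.15
eef_pos: [442.7, 371.2, 15.5]
tcp_rot: [3.141, 0.0, -3.064]
ft_force: [0.3, 0.2, -2.7]
opening: 0.101
grip_force: 30.8
```

>>> arm_command(rows=[[[0,0,0.008],0],[[0,0,0.008],0],[[0,0,0.008],0],[[0,0,0.004],0],[[0,0,0],0]])

```text
t: 12.65
eef_pos: [442.9, 372.0, 8.9]
tcp_rot: [3.141, 0.001, -3.063]
ft_force: [1.1, -1.7, 5.7]
opening: 0.104
grip_force: 30.1
```

```bash
python3 - <<'E'
from h import *
plan([442,372,6],94.5)
E
python3 wtip.py
```

```text
t 12.65 pos [442.9 372.    8.9] yaw 94.5 tilt [ 3.141e+00  1.000e-03 -3.063e+00] F [ 1.1 -1.7  5.7] op 0.104 d [-0.9 -0.  -2.9] max/row 0.6 turn/row 0.01
[[[0.0007, 0.0, 0.0024], np.float64(0.0)], [[0.0007, 0.0, 0.0024], np.float64(0.0)], [[0.0007, 0.0, 0.0024], np.float64(0.0)], [[0.0007, 0.0, 0.0024], np.float64(0.0)], [[0.0007, 0.0, 0.0024], np.float64(0.0)]]
190 273 295 a -35.6 y 0.0 z -10.7 -8.9
194 273 295 a -33.3 y -0.0 z -10.4 -9.2
198 273 295 a -31.0 y -0.0 z -10.3 -9.3
202 273 295 a -28.6 y -0.0 z -10.3 -9.7
206 273 295 a -26.2 y -0.0 z -10.6 -9.3
210 273 295 a -23.9 y -0.0 z -10.1 -9.1
214 273 295 a -21.4 y -0.0 z -10.6 -9.5
218 273 295 a -19.1 y -0.0 z -10.3 -9.7
222 273 295 a -16.6 y -0.0 z -10.5 -9.4
226 273 295 a -14.1 y -0.0 z -10.6 -9.1
230 273 295 a -11.7 y -0.0 z -10.5 -9.4
234 274 294 a -10.7 y -0.0 z -6.3 -4.1
238 273 295 a -9.0 y -0.0 z -4.3 -0.7
242 273 295 a -7.4 y 0.0 z -2.2 4.6
246 272 296 a -5.8 y 0.0 z -0.1 10.5
250 272 296 a -4.0 y 0.1 z 1.4 17.1
254 271 296 a -2.1 y -0.4 z 2.6 22.1
258 271 297 a -0.1 y 0.1 z 3.6 26.3
262 270 297 a 1.8 y -0.1 z 4.8 30.5
266 270 297 a 3.7 y -0.1 z 6.0 34.3
270 270 297 a 5.7 y -0.1 z 6.9 38.9
274 269 298 a 7.4 y -0.1 z 8.5 42.5
278 269 298 a 9.5 y -0.0 z 9.2 45.1
282 268 298 a 11.5 y -0.2 z 10.2 51.0
286 268 299 a 13.0 y 0.0 z 12.0 53.8
290 268 299 a 12.3 y 0.0 z 17.6 56.3
```

>>> arm_command(rows=[[[0,0,0.006],0],[[0,0,0.006],0],[[0,0,0.006],0],[[0,0,0.005],0],[[0,0,0],0]])

```text
t: 13.2
eef_pos: [444.4, 372.6, 4.4]
tcp_rot: [3.139, 0.005, -3.063]
ft_force: [5.2, -3.2, 12.9]
opening: 0.105
grip_force: 30.0
```

>>> arm_command(rows=[[[0,0,0],0],[[0,0,0],0],[[0,0,0],0],[[0,0,0],0],[[0,0,0],0]], claw=0.5)

```text
t: 13.7
eef_pos: [442.1, 371.9, 2.5]
tcp_rot: [-3.141, -0.0, -3.063]
ft_force: [-1.2, 0.5, -0.6]
opening: 0.464
grip_force: 0.0
```

>>> arm_command(rows=[[[0,0,-0.02],0],[[0,0,-0.12],0],[[0,0,-0.15],0],[[0,0,-0.15],0],[[0,0,-0.1],0]])

```text
t: 14.2
eef_pos: [442.6, 372.1, 140.5]
tcp_rot: [3.14, 0.002, -3.063]
ft_force: [-0.3, 0.1, -0.2]
opening: 0.502
grip_force: 0.0
```

Run:
```python
from h import *
s=state();print(s['eef_pos'],s['opening'])
p,d,K=snap('wrist')
M=K['camera_matrix'];v,u=np.mgrid[0:420,0:560].astype(float)
x=(u-M[0,2])/M[0,0];y=(v-M[1,2])/M[1,1];r=np.hypot(x,y)+1e-9;t=np.tan(np.minimum(r,1.5))/r
P=np.stack([x*t*d,-y*t*d,-d],-1);W=np.linalg.inv(K['world_to_cam']);P=P@W[:3,:3].T+W[:3,3]
m=(d>0)&(abs(P[...,0]-460)<55)&(abs(P[...,1]-373)<32)&(P[...,2]>7)&(P[...,2]<40)&(v<255)
for x0 in range(410,510,5):
    q=P[m&(P[...,0]>=x0)&(P[...,0]<x0+5)]
    if len(q): print(x0,len(q),'y',np.percentile(q[:,1],[2,50,98]).round(1),'z',np.percentile(q[:,2],98).round(1))
for l in ['pin_grip','pin_shoulder','ring_end']:
    print(l,[(np.round(r['position'],1).tolist(),round(r['confidence'],2)) for r in models.mark_of('wrist',l)[:1]])
```

```text
[442.56059562 372.08899725 140.52173572] 0.5015621237691494
430 13 y [369.4 372.  374.8] z 12.9
435 56 y [368.4 372.7 379.8] z 14.9
440 84 y [365.7 373.5 392.9] z 15.5
445 57 y [366.2 372.8 377.9] z 15.6
450 55 y [368.6 373.5 378.2] z 16.3
455 55 y [368.9 373.9 378.7] z 16.0
460 56 y [369.2 374.1 379.1] z 15.7
465 149 y [365.  375.3 385.1] z 20.7
470 87 y [367.3 375.  382.6] z 21.7
475 82 y [368.6 375.5 383. ] z 21.6
480 82 y [362.5 375.7 383.4] z 21.4
485 74 y [369.3 376.9 383.8] z 21.6
490 74 y [369.6 377.5 384.3] z 21.5
495 46 y [365.1 374.3 390.9] z 20.3
500 2 y [364.1 365.1 366. ] z 10.4
pin_grip [([478.2, 377.0, 7.8], 0.66)]
pin_shoulder [([465.8, 378.5, 11.1], 0.7)]
ring_end [([554.5, 382.6, 64.3], 0.81)]
```

The pin is flat and upright again (flange front at about 465, grip at about (481, 376.3)). Now I'll grip the head.

Run:
```python
from h import *
plan([480,376.2,6.5],94.6)
```

```text
t 14.4 pos [442.2 371.8 138. ] yaw 94.5 tilt [ 3.141e+00  1.000e-03 -3.063e+00] F [-0.6  0.2 -0.9] op 0.499 d [  37.8    4.4 -131.5] max/row 26.3 turn/row -0.01
[[[-0.0304, 0.001, 0.1052], np.float64(-0.0001)], [[-0.0304, 0.001, 0.1052], np.float64(-0.0001)], [[-0.0304, 0.001, 0.1052], np.float64(-0.0001)], [[-0.0304, 0.001, 0.1052], np.float64(-0.0001)], [[-0.0304, 0.001, 0.1052], np.float64(-0.0001)]]
```

>>> arm_command(rows=[[[-0.05,0.001,0.06],0],[[-0.05,0.001,0.1],0],[[-0.05,0.001,0.12],0],[[0,0.001,0.12],0],[[0,0.001,0.126],0]])

```text
t: 14.9
eef_pos: [479.1, 375.5, 3.6]
tcp_rot: [-3.141, -0.002, -3.063]
ft_force: [-0.2, 0.8, -0.3]
opening: 0.499
grip_force: 0.0
```

>>> arm_command(rows=[[[0,0,0],0],[[0,0,0],0],[[0,0,0],0],[[0,0,0],0],[[0,0,0],0]], claw=0)

```text
t: 15.4
eef_pos: [479.5, 376.0, 6.3]
tcp_rot: [3.141, 0.0, -3.063]
ft_force: [0.4, -1.0, -1.5]
opening: 0.166
grip_force: 36.8
```

>>> arm_command(rows=[[[0,0,0],0],[[0,0,0],0],[[0,0,0],0],[[0,0,-0.1],0],[[0,0,-0.15],0]])

```text
t: 15.9
eef_pos: [478.6, 375.4, 67.6]
tcp_rot: [-3.14, -0.004, -3.063]
ft_force: [0.4, -0.2, -0.8]
opening: 0.166
grip_force: 36.8
```

Run:
```python
from h import *
plan([540.3,58.2,125],100,n=10)
```

```text
t 15.9 pos [478.6 375.4  67.6] yaw 94.5 tilt [-3.14  -0.004 -3.063] F [ 0.4 -0.2 -0.8] op 0.166 d [  61.7 -317.2   57.4] max/row 31.7 turn/row -0.55
[[[-0.0145, -0.1285, -0.0228], np.float64(-0.003)], [[-0.0133, -0.1286, -0.0228], np.float64(-0.003)], [[-0.0121, -0.1287, -0.0228], np.float64(-0.003)], [[-0.0108, -0.1288, -0.0228], np.float64(-0.003)], [[-0.0096, -0.1289, -0.0228], np.float64(-0.003)], [[-0.0084, -0.129, -0.0228], np.float64(-0.003)], [[-0.0071, -0.1291, -0.0228], np.float64(-0.003)], [[-0.0059, -0.1292, -0.0228], np.float64(-0.003)], [[-0.0046, -0.1292, -0.0228], np.float64(-0.003)], [[-0.0034, -0.1293, -0.0228], np.float64(-0.003)]]
```

>>> arm_command(rows=[[[-0.0145,-0.1285,-0.03],-0.003],[[-0.0135,-0.1285,-0.03],-0.003],[[-0.012,-0.1285,-0.03],-0.003],[[-0.011,-0.1285,-0.03],-0.003],[[-0.01,-0.129,-0.03],-0.003]])

```text
t: 16.4
eef_pos: [510.5, 216.3, 106.5]
tcp_rot: [3.141, 0.0, -3.015]
ft_force: [0.8, 0.2, -2.0]
opening: 0.167
grip_force: 36.8
```

>>> arm_command(rows=[[[-0.0085,-0.129,-0.02],-0.003],[[-0.0075,-0.129,-0.02],-0.003],[[-0.006,-0.129,-0.02],-0.003],[[-0.006,-0.129,-0.01],-0.003],[[-0.006,-0.129,0],-0.003]])

```text
t: 16.9
eef_pos: [542.3, 57.9, 124.1]
tcp_rot: [-3.142, 0.001, -2.968]
ft_force: [-0.1, -0.0, -1.8]
opening: 0.168
grip_force: 36.8
```

```bash
python3 - <<'E'
from h import *
plan([541.6,58.4,112],100,n=5)
E
python3 tilt.py
```

```text
t 16.9 pos [542.3  57.9 124.1] yaw 99.9 tilt [-3.142e+00  1.000e-03 -2.968e+00] F [-0.1 -0.  -1.8] op 0.168 d [ -0.7   0.5 -12.1] max/row 2.4 turn/row -0.01
[[[0.0005, 0.0005, 0.0097], np.float64(-0.0001)], [[0.0005, 0.0005, 0.0097], np.float64(-0.0001)], [[0.0005, 0.0005, 0.0097], np.float64(-0.0001)], [[0.0005, 0.0005, 0.0097], np.float64(-0.0001)], [[0.0005, 0.0005, 0.0097], np.float64(-0.0001)]]
TCP [542.3  57.9 124.1] F [-0.1 -0.  -1.8]
pin_grip [([548.1, 58.4, 125.9], 0.72)]
pin_shoulder [([528.7, 55.5, 128.5], 0.66)]
ring_end [([573.9, 63.2, 92.6], 0.68)]
-36 185 z 2.7 102.5 y -25.7 25.7
-32 68 z 3.9 102.1 y -24.8 25.4
-28 49 z 2.1 102.8 y -24.8 25.6
-24 78 z 4.3 109.3 y -24.3 24.1
-20 53 z -4.0 107.2 y -25.8 24.9
-16 98 z -5.4 98.5 y -22.5 19.9
-12 307 z -3.1 95.7 y -22.6 21.1
-8 97 z 1.1 94.1 y -22.3 10.1
-4 87 z -3.9 93.0 y -21.6 9.7
0 92 z -33.4 90.4 y -21.8 9.4
4 111 z -37.4 65.2 y -22.1 10.4
8 90 z -44.2 62.9 y -21.7 11.7
12 42 z -44.2 26.3 y -16.5 9.8
16 57 z -44.2 10.2 y -16.7 9.1
20 46 z -44.6 15.0 y -20.0 7.7
24 31 z -42.5 16.0 y -20.4 -6.3
28 23 z -44.9 18.6 y -22.4 -11.4
32 19 z -44.7 23.3 y -22.7 -10.9
36 11 z -43.4 28.2 y -23.0 -12.4
40 9 z -43.6 28.2 y -22.8 -12.0
```

>>> arm_command(rows=[[[0,0,0.02],0],[[0,0,0.016],0],[[0,0,0.012],0],[[0,0,0.008],0],[[0,0,0],0]])

```text
t: 17.6
eef_pos: [542.0, 60.0, 110.3]
tcp_rot: [3.141, 0.0, -2.967]
ft_force: [-5.2, 0.6, 11.0]
opening: 0.165
grip_force: 30.1
```

>>> arm_command(rows=[[[0.002,0,0.008],0],[[0.002,0,0.008],0],[[0.003,0,0.008],0],[[0.003,0,0.008],0],[[0,0,0],0]])

```text
t: 18.1
eef_pos: [540.8, 59.7, 102.9]
tcp_rot: [-3.141, 0.004, -2.968]
ft_force: [-0.3, 2.9, 13.4]
opening: 0.165
grip_force: 32.4
```

```bash
python3 tilt.py | head -5; python3 wtip.py
```

```text
TCP [540.8  59.7 102.9] F [-0.3  2.9 13.4]
pin_grip [([540.8, 59.8, 112.2], 0.63)]
pin_shoulder [([526.6, 55.5, 106.6], 0.57)]
ring_end []
-36 180 z -3.5 102.8 y -25.4 25.9
190 276 295 a -38.2 y 0.7 z 1.2 2.5
194 276 295 a -36.0 y 0.7 z 1.3 3.2
198 276 295 a -33.9 y 0.7 z 1.4 3.8
202 276 295 a -31.8 y 0.7 z 2.0 4.3
206 276 295 a -30.0 y 0.7 z 3.1 4.3
210 276 295 a -27.8 y 0.7 z 3.2 4.8
214 276 295 a -25.9 y 0.7 z 4.2 5.5
218 276 295 a -23.7 y 0.7 z 4.5 6.2
222 276 295 a -21.7 y 0.5 z 5.2 6.7
226 276 295 a -19.7 y 0.7 z 5.6 7.2
230 276 295 a -17.4 y 0.5 z 5.8 8.2
234 273 296 a -15.2 y 0.1 z 5.9 8.0
238 272 296 a -15.4 y -0.1 z 12.3 13.9
242 272 296 a -13.4 y -0.1 z 12.8 14.3
246 272 296 a -11.7 y -0.1 z 14.1 14.9
250 272 296 a -9.6 y -0.1 z 14.5 15.3
254 272 296 a -7.7 y -0.1 z 15.3 16.2
258 272 296 a -5.6 y -0.1 z 15.7 17.5
262 272 296 a -3.6 y -0.3 z 16.3 17.5
266 272 296 a -1.6 y -0.1 z 16.8 17.7
270 272 296 a 0.5 y -0.1 z 17.4 18.3
274 272 296 a 2.7 y -0.1 z 17.8 18.7
278 272 296 a 4.9 y -0.1 z 18.0 19.2
282 272 296 a 6.8 y -0.1 z 18.9 20.3
286 272 296 a 9.1 y -0.1 z 19.2 20.3
290 272 296 a 11.1 y -0.1 z 20.0 20.9
```

The tilt is 15° so far and cleanly measured. Pressing on by about 5 mm.

>>> arm_command(rows=[[[0.001,0,0.006],0],[[0.001,0,0.006],0],[[0,0,0.006],0],[[0,0,0.003],0],[[0,0,0],0]])

```text
t: 18.85
eef_pos: [540.6, 59.7, 97.9]
tcp_rot: [-3.141, 0.005, -2.968]
ft_force: [-0.9, 3.7, 16.0]
opening: 0.168
grip_force: 31.5
```

>>> arm_command(rows=[[[0,0,-0.02],0],[[0,0,-0.05],0],[[0.0,0,-0.08],0],[[0,0,-0.1],0],[[0.0,0,-0.05],0]])

```text
t: 19.35
eef_pos: [539.6, 58.9, 173.5]
tcp_rot: [-3.141, 0.002, -2.968]
ft_force: [0.5, -0.4, -1.8]
opening: 0.168
grip_force: 31.3
```

```bash
python3 tilt.py | head -5; python3 wtip.py
```

```text
TCP [539.6  58.9 173.5] F [ 0.5 -0.4 -1.8]
pin_grip [([543.1, 59.4, 181.9], 0.69)]
pin_shoulder [([525.3, 54.9, 175.3], 0.69)]
ring_end [([554.7, 64.5, 75.2], 0.19)]
-36 216 z -6.7 102.1 y -25.9 25.8
190 276 295 a -37.3 y 0.7 z -2.7 -1.3
194 276 295 a -35.2 y 0.7 z -2.1 -0.9
198 276 295 a -33.2 y 0.7 z -1.3 0.4
202 276 295 a -31.1 y 0.7 z -0.6 1.3
206 276 295 a -29.2 y 0.7 z 0.3 2.0
210 276 295 a -27.2 y 0.7 z 1.2 2.3
214 276 295 a -25.3 y 0.7 z 2.3 4.3
218 276 295 a -23.2 y 0.7 z 2.9 4.7
222 276 295 a -21.2 y 0.7 z 3.5 5.1
226 276 295 a -19.4 y 0.7 z 4.9 5.7
230 276 295 a -17.3 y 0.7 z 5.3 7.5
234 272 296 a -17.2 y -0.1 z 11.3 13.3
238 272 296 a -15.3 y -0.1 z 12.0 13.5
242 272 296 a -13.5 y -0.1 z 13.1 14.0
246 272 296 a -11.8 y -0.1 z 14.4 15.3
250 272 296 a -9.9 y -0.1 z 15.2 16.8
254 272 296 a -8.0 y -0.1 z 16.0 17.3
258 272 296 a -6.1 y -0.1 z 16.7 18.1
262 272 296 a -4.1 y -0.1 z 17.4 18.4
266 272 296 a -2.4 y 0.0 z 18.5 19.2
270 272 296 a -0.4 y -0.1 z 19.3 20.5
274 272 296 a 1.6 y -0.1 z 19.8 21.2
278 272 296 a 3.6 y -0.1 z 20.5 21.8
282 272 296 a 5.4 y 0.1 z 21.3 22.8
286 272 296 a 7.4 y -0.1 z 22.1 23.5
290 272 296 a 9.3 y -0.1 z 22.8 24.0
```

The tilt is 23° and the tip sits at tool offset (-43.2, -11). Before crossing to the far side, I'll check for obstacles behind the bar.

Run:
```python
from h import *
for c in('top','scene'):
    p,d,K=snap(c)
    M=K['camera_matrix'];v,u=np.mgrid[0:420,0:560];ok=d>0
    X=np.stack([(u-M[0,2])/M[0,0]*d,-(v-M[1,2])/M[1,1]*d,-d],-1)[ok]
    W=np.linalg.inv(K['world_to_cam']);P=X@W[:3,:3].T+W[:3,3]
    for x0 in range(600,860,20):
        r=[]
        for y0 in range(-60,260,40):
            q=P[(P[:,0]>=x0)&(P[:,0]<x0+20)&(P[:,1]>=y0)&(P[:,1]<y0+40)&(P[:,2]<500)]
            r.append(int(q[:,2].max()) if len(q) else -1)
        print(c,x0,r)
plan([642.8,76.3,173],100,n=5)
```

```text
top 600 [-1, -1, -1, -1, -1, 92, 32, 27]
top 620 [-1, -1, -1, -1, 251, 233, 17, 15]
top 640 [-1, -1, -1, -1, 428, 246, 21, 21]
top 660 [-1, -1, -1, 481, 447, 6, 22, 111]
top 680 [-1, -1, 498, 499, 22, 19, 23, 409]
top 700 [-1, -1, 62, 63, 4, 20, 417, 423]
top 720 [24, 19, 62, 63, 57, 421, 431, 424]
top 740 [30, 24, 63, 63, 426, 438, 432, 416]
top 760 [33, 28, 20, 423, 446, 439, 20, 14]
top 780 [28, 32, 428, 450, 449, 422, 21, 14]
top 800 [29, 29, 430, 413, 29, 23, 31, 28]
top 820 [28, 31, 33, 17, 21, 28, 29, 30]
top 840 [27, 27, 31, 21, 30, 29, 22, 26]
scene 600 [1, 5, 73, 73, 0, 77, 29, 25]
scene 620 [2, 9, 23, 50, -1, 99, 2, 9]
scene 640 [2, 10, 18, 31, 364, -1, 18, 18]
scene 660 [25, 26, 58, 469, 51, 0, 23, 32]
scene 680 [26, 25, 59, 59, 58, 18, 22, 36]
scene 700 [25, 25, 58, 59, 58, 21, 20, 40]
scene 720 [12, 22, 59, 59, 55, 405, 24, 128]
scene 740 [29, 20, 59, 58, 421, 435, 18, 22]
scene 760 [31, 26, 19, 440, 442, 437, 13, 13]
scene 780 [25, 28, 26, 451, 446, 421, 15, 14]
scene 800 [25, 460, 461, 453, 416, 17, 27, 25]
scene 820 [426, 469, 461, 439, 25, 28, 25, 28]
scene 840 [472, 470, 437, 19, 26, 28, 21, 25]
t 19.7 pos [538.7  58.7 170.3] yaw 99.9 tilt [ 3.141e+00 -2.000e-03 -2.968e+00] F [ 0.3 -0.5 -1.5] op 0.167 d [104.1  17.6   2.7] max/row 20.8 turn/row -0.02
[[[-0.0844, -0.0005, -0.0023], np.float64(-0.0001)], [[-0.0844, -0.0005, -0.0023], np.float64(-0.0001)], [[-0.0844, -0.0005, -0.0023], np.float64(-0.0001)], [[-0.0844, -0.0006, -0.0023], np.float64(-0.0001)], [[-0.0844, -0.0006, -0.0023], np.float64(-0.0001)]]
```

>>> arm_command(rows=[[[-0.0845,-0.0005,-0.005],0],[[-0.0845,-0.0005,-0.005],0],[[-0.0845,-0.0005,0],0],[[-0.0845,-0.0005,0],0],[[-0.0845,-0.0005,0],0]])

```text
t: 20.2
eef_pos: [643.8, 76.4, 172.7]
tcp_rot: [3.141, -0.002, -2.968]
ft_force: [0.4, -0.5, -2.2]
opening: 0.169
grip_force: 31.3
```

```bash
python3 - <<'E'
from h import *
plan([642.8,76.3,118],100,n=5)
for i in range(1):
  p,d,K=snap('wrist');cv2.imwrite('pics/w5.png',cv2.resize(p[130:300,200:370,::-1],None,fx=3.5,fy=3.5))
E
python3 wtip.py | tail -12
```

```text
t 20.2 pos [643.8  76.4 172.7] yaw 99.9 tilt [ 3.141e+00 -2.000e-03 -2.968e+00] F [ 0.4 -0.5 -2.2] op 0.169 d [ -1.   -0.1 -54.7] max/row 10.9 turn/row -0.02
[[[0.0008, 0.0, 0.0438], np.float64(-0.0001)], [[0.0008, 0.0, 0.0438], np.float64(-0.0001)], [[0.0008, 0.0, 0.0438], np.float64(-0.0001)], [[0.0008, 0.0, 0.0438], np.float64(-0.0001)], [[0.0008, 0.0, 0.0438], np.float64(-0.0001)]]
246 272 296 a -11.9 y -0.1 z 14.5 15.3
250 272 296 a -10.0 y -0.0 z 15.3 16.6
254 273 296 a -7.9 y 0.1 z 15.8 17.5
258 272 296 a -6.1 y -0.1 z 16.7 17.4
262 272 296 a -4.2 y -0.1 z 17.5 18.5
266 272 296 a -2.3 y -0.1 z 18.2 19.3
270 272 296 a -0.7 y -0.1 z 19.6 20.4
274 272 296 a 1.6 y -0.1 z 19.8 21.1
278 272 296 a 3.4 y -0.1 z 20.7 21.6
282 272 296 a 5.0 y -0.1 z 22.1 22.9
286 272 296 a 7.3 y -0.1 z 22.2 23.3
290 272 296 a 9.3 y -0.1 z 22.9 24.3
```

View pics/w5.png

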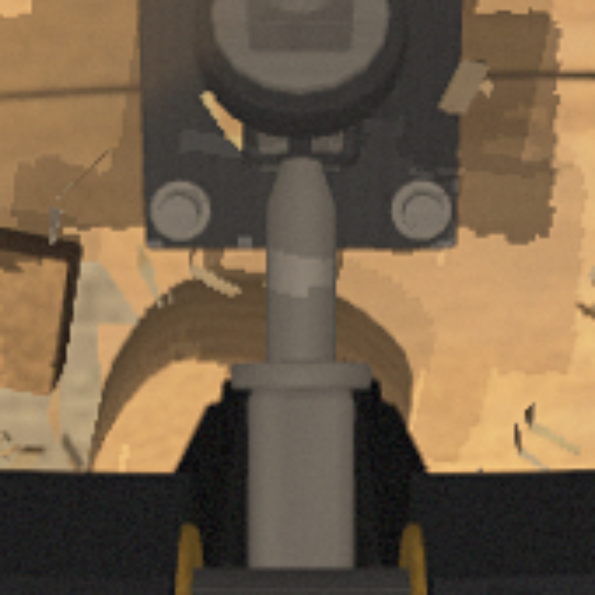

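The wrist view shows the tapered tip pointing at the bar, with pin and bar aligned at column ~301 of the crop. I'll refit the bar from here, in the same camera frame as the pin, and look at the hole.

```bash
cat > fitbar.py <<'E'
from h import *
from scipy.optimize import minimize
s=state();T=np.array(s['eef_pos']);Rm=R.from_euler('xyz',s['tcp_rot']).as_matrix();h=-Rm[:,0]
p,d,K=snap('wrist')
M=K['camera_matrix'];v,u=np.mgrid[0:420,0:560].astype(float)
x=(u-M[0,2])/M[0,0];y=(v-M[1,2])/M[1,1];r=np.hypot(x,y)+1e-9;t=np.tan(np.minimum(r,1.5))/r
P=np.stack([x*t*d,-y*t*d,-d],-1);W=np.linalg.inv(K['world_to_cam']);P=P@W[:3,:3].T+W[:3,3]
S=P[(d>0)&(P[...,0]>525)&(P[...,0]<595)&(abs(P[...,1]-64)<25)&(P[...,2]>78)&(P[...,2]<112)]
def sd(q):
    th=np.radians(35);w=q[3];X=np.array([np.cos(th)*np.cos(w),np.cos(th)*np.sin(w),np.sin(th)]);Y=np.array([-np.sin(w),np.cos(w),0]);A=np.stack([X,Y,np.cross(X,Y)])
    D=np.abs((S-q[:3])@A.T-[-12,0,-20.5])-[12,12,39.5]
    return np.linalg.norm(np.maximum(D,0),axis=1)+np.minimum(D.max(1),0)
r=minimize(lambda q:np.minimum(abs(sd(q)),3).mean(),[576,64.5,89.5,.17],method='Nelder-Mead',options=dict(maxiter=3000,xatol=.01,fatol=1e-5))
m=r.x[:3];print('bar',len(S),m.round(1),np.degrees(r.x[3]).round(1),'res',r.fun.round(2),'rel a,y,z',((m-T)@h).round(1),((m-T)@Rm[:,1]).round(1),(m-T)[2].round(1),'TCP',T.round(1))
q=np.array([*m,1]);c=(np.array(K['world_to_cam'])@q)[:3];xx,yy=c[0]/-c[2],-c[1]/-c[2];rr=np.hypot(xx,yy);k=np.arctan(rr)/rr
U,V=int(M[0,0]*xx*k+M[0,2]),int(M[1,1]*yy*k+M[1,2]);print('mouth px',U,V)
g=p.mean(2);print(g[V-14:V+14:2,U-12:U+13:2].astype(int))
print([(np.round(r['position'],1).tolist(),round(r['confidence'],2)) for r in models.mark_of('wrist','hole_mouth')[:2]],[(np.round(r['position'],1).tolist(),round(r['confidence'],2)) for r in models.mark_of('wrist','pin_shoulder')[:2]])
E
python3 fitbar.py
```

```text
bar 1490 [576.   65.6  88.8] 9.9 res 0.65 rel a,y,z -69.6 1.1 -83.6 TCP [644.8  76.5 172.4]
mouth px 285 126
[[180 179 178 173 173 170 171 164 165 164 163 162 160]
 [146 147 145 145 145 144 144 147 144 146 143 146 145]
 [142 144 141 144 141 144 148 146 147 146 145 139 139]
 [102 100 123 134 133 134 134 131 134 131 127 127 131]
 [ 94  93  93  94  92  94  95  93 135 129 127 130 125]
 [ 84  93  87  91  96  98 103  98  97  93  83  84  80]
 [ 87  83  82  91  96 101 103 102  98  92  83  76  81]
 [ 86  86  89  91  95 101 102 100  98  93  87  80  83]
 [ 85  91  93  92  96 100 100 102  98  95  88  85  79]
 [ 85  85  88  93 100  99 100 101  96  96  90  80  82]
 [ 85  83  83  82  84  84  85  84  82  83  82  83  80]
 [ 89  88  92  91  87  85  87  86  85  88  87  84  85]
 [ 84  85  84  85  82  78  79  81  82  82  78  80  79]
 [ 81  83  84  83  81  77  82  81  83  84  81  79  80]]
[([573.3, 66.2, 93.1], 0.85)] [([633.2, 76.9, 173.8], 0.84), ([641.0, 81.5, 181.8], 0.6)]
```

>>> arm_command(rows=[[[0,0.002,0.1],0],[[0,0,0.1],0],[[0.024,0,0.022],0],[[0.024,0,0.022],0],[[0.024,0,0.022],0]])

```text
t: 20.95
eef_pos: [625.1, 73.6, 108.1]
tcp_rot: [-3.141, 0.001, -2.968]
ft_force: [0.6, -0.2, -1.6]
opening: 0.168
grip_force: 31.3
```

```bash
python3 fitbar.py; python3 wtip.py|head -16
```

```text
bar 3069 [576.1  65.   88.8] 10.2 res 1.0 rel a,y,z -49.7 0.0 -19.3 TCP [625.1  73.6 108.1]
mouth px 284 162
[[ 95  93  96  98  95  96  95  93  93  97  95  94  96]
 [ 81  83  86  84  84  84  86  86  82  85  83  83  85]
 [104 105 103 106 103 106 109 105 106 109 107 106 104]
 [ 87  85  85  87  84  88  92  90  90  89  86  87  85]
 [ 84  84  86  83  87  80  92  92  86  83  86  81  83]
 [ 87  84  91  95 105 106 107 108 102 101  96  88  81]
 [ 78  83  91  94 104 104 107 105 103 100  96  86  78]
 [ 86  88  93  97 102 102 106 106 104  99  98  85  85]
 [ 93  92  94  90  98 108 107 108 102  99  98  95  85]
 [ 88  94  93  98 101 104 108 103 101 100  97  93  93]
 [ 83  81  91 104 102 103 106 101 103 102 101  90  85]
 [ 80  85  84  81  81  81  82  85  83  86  86  84  85]
 [ 94  95  95  94  93  88  94  90  94  94  94  92  94]
 [ 86  88  83  84  83  80  84  88  84  86  87  85  87]]
[([572.1, 65.1, 94.2], 0.98)] []
190 275 295 a -37.2 y 0.4 z -3.3 -1.3
194 275 295 a -35.2 y 0.4 z -2.4 0.1
198 275 295 a -33.2 y 0.4 z -1.3 0.7
202 275 295 a -31.2 y 0.4 z -0.4 1.4
206 276 295 a -29.1 y 0.7 z 0.0 1.8
210 276 295 a -27.1 y 0.6 z 1.0 3.3
214 276 295 a -25.2 y 0.7 z 2.0 2.9
218 276 295 a -23.3 y 0.7 z 3.1 4.1
222 276 295 a -21.2 y 0.7 z 3.6 6.0
226 276 295 a -19.3 y 0.7 z 4.5 6.1
230 276 295 a -17.4 y 0.7 z 5.6 6.6
234 272 296 a -17.2 y -0.1 z 11.2 12.3
238 272 296 a -15.4 y -0.1 z 12.3 14.0
242 272 296 a -13.6 y -0.1 z 13.3 14.4
246 272 296 a -11.8 y -0.1 z 14.4 15.6
250 272 296 a -10.0 y -0.1 z 15.4 16.3
```

```bash
cat >> fitbar.py <<'E'
th=np.radians(35);w=r.x[3];X=np.array([np.cos(th)*np.cos(w),np.cos(th)*np.sin(w),np.sin(th)]);Y=np.array([-np.sin(w),np.cos(w),0]);Zb=np.cross(X,Y)
L=(P-m)@np.stack([X,Y,Zb]).T
sel=(d>0)&(abs(L[...,1])<11)&(abs(L[...,2])<24)&(abs(L[...,0])<30)
print('local map: rows z_bar 18..-22, value=min height over face (mm)')
for z in range(18,-24,-2):
    o=[]
    for yb in range(-10,11,2):
        q=L[sel&(abs(L[...,1]-yb)<1)&(abs(L[...,2]-z)<1)]
        o.append('%5.0f'%np.median(q[:,0]) if len(q) else '    .')
    print('%4d'%z,''.join(o))
E
python3 fitbar.py|tail -22
```

```text
local map: rows z_bar 18..-22, value=min height over face (mm)
  18    -8  -10   -9   -8  -10   -8  -10   -8   -5  -13  -10
  16    -1    0   -0   -0   -0   -0   -0   -0   -0   -0   -0
  14    -0   -0   -0   -0   -0   -0   -0   -0    .   -0   -1
  12    -0   -0    0   -0   -0   -0   -1   -0   -0   -0   -0
  10     0    0   -0   -0    0    0   -0    0    0    0    0
   8     0   -0    0   -0   18   18   18    0    0    0    0
   6     0    0    0   18   20   21   21   19    0    0   -0
   4     0   -0    .   22   27   28   28   25   22   -0    0
   2     0   -1   -2   24   28    .    .   29   25    0    0
   0     0   -0   -1   28    .    .    .    .   23   -0    0
  -2     0    0   -1   -3    .    .    .    .   -1   -0    0
  -4     1    0   -0   -3   -4    .   -5   -4   -1    0    0
  -6     0    0    0   -1   -3   -4   -3   -1    0    0    0
  -8     0    0    0    0    0   -0   -0   -0    0    0    0
 -10     0    0    0    1    0    1    0    0    0    1    0
 -12     0    0    0    0    0    0    0    0    0    0   -0
 -14     0    0    0    0    0    1    0    0    0    0    0
 -16     0    0    0    0    0    0    0    0    0    1    0
 -18     1    0    1    0    0    .    .    0    0    0    0
 -20     0    0    0    0    .    .    .    0    0    0    0
 -22     1    0    1    0    .    .    .    0    0    1    1
```

```bash
sed -i 's/range(190,300,4)/range(156,234,3)/' wtip.py; python3 wtip.py; python3 -c "
from h import *
s=state();print(s['eef_pos'],s['t'])"
```

```text
156 273 295 a -53.0 y -0.2 z -26.4 -12.0
159 274 295 a -51.3 y 0.1 z -25.4 -21.1
162 274 295 a -49.5 y 0.2 z -24.9 -21.3
165 274 295 a -47.8 y 0.1 z -24.6 -22.0
168 274 295 a -45.8 y 0.1 z -25.7 -24.1
171 274 294 a -43.3 y -0.2 z -29.3 -28.0
174 275 294 a -40.9 y 0.1 z -32.4 -30.5
177 275 294 a -43.4 y 0.1 z -8.5 -6.4
180 275 294 a -42.0 y 0.3 z -7.1 -4.3
183 275 294 a -40.6 y 0.0 z -5.3 -3.6
186 275 294 a -39.2 y 0.0 z -4.2 -2.2
189 275 295 a -37.7 y 0.4 z -3.4 -1.7
192 275 295 a -36.2 y 0.4 z -2.6 -0.1
195 275 295 a -34.8 y 0.4 z -1.6 -0.1
198 275 295 a -33.2 y 0.4 z -1.4 0.4
201 275 295 a -31.6 y 0.4 z -1.0 0.4
204 275 295 a -30.0 y 0.4 z -0.8 1.3
207 276 295 a -28.8 y 0.7 z 0.8 2.1
210 276 295 a -27.2 y 0.7 z 1.1 3.5
213 276 295 a -25.7 y 0.7 z 1.7 3.3
216 276 295 a -24.3 y 0.7 z 2.6 4.2
219 276 295 a -22.7 y 0.7 z 2.9 4.9
222 276 295 a -21.3 y 0.8 z 3.8 4.3
225 276 295 a -19.7 y 0.7 z 3.9 5.6
228 276 295 a -18.4 y 0.7 z 5.2 6.9
231 276 295 a -16.8 y 0.7 z 5.5 7.3
[625.82446476  73.72864362 107.8224961 ] 21.35
```

>>> arm_command(rows=[[[0.012,0,0.012],0],[[0.012,0,0.012],0],[[0.01,0,0.011],0],[[0,0,0],0],[[0,0,0],0]])

```text
t: 21.85
eef_pos: [617.1, 72.2, 98.6]
tcp_rot: [3.141, -0.0, -2.968]
ft_force: [0.8, -0.9, -1.8]
opening: 0.161
grip_force: 31.3
```

>>> arm_command(rows=[[[0.009,0,0.0045],0],[[0.009,0,0.0045],0],[[0.009,0,0.0045],0],[[0.009,0,0.0045],0],[[0,0,0],0]])

```text
t: 22.35
eef_pos: [607.9, 70.6, 94.0]
tcp_rot: [3.142, -0.0, -2.968]
ft_force: [0.3, 0.6, 0.3]
opening: 0.169
grip_force: 31.3
```

```bash
python3 fitbar.py | grep bar; python3 wtip.py | tail -19
```

```text
bar 3640 [576.3  65.   88.9] 9.8 res 1.18 rel a,y,z -32.0 -0.0 -5.1 TCP [607.9  70.6  94. ]
local map: rows z_bar 18..-22, value=min height over face (mm)
177 272 297 a -46.4 y 0.2 z 8.3 9.0
180 272 297 a -45.1 y 0.2 z 9.0 9.8
183 272 297 a -43.5 y 0.2 z 9.1 10.2
186 272 297 a -41.8 y 0.2 z 8.0 8.6
189 272 296 a -39.6 y -0.1 z 5.0 6.2
192 272 296 a -37.2 y -0.1 z 1.7 3.5
195 273 296 a -34.5 y 0.1 z -2.6 -0.3
198 273 295 a -33.1 y -0.2 z -1.6 -0.0
201 273 295 a -31.7 y -0.2 z -0.8 0.9
204 274 295 a -30.2 y 0.1 z -0.1 1.5
207 274 295 a -28.7 y 0.1 z 0.8 1.8
210 274 295 a -27.2 y 0.0 z 1.3 3.3
213 275 295 a -25.7 y 0.4 z 2.0 2.8
216 274 295 a -24.2 y 0.0 z 2.4 4.0
219 275 295 a -22.7 y 0.3 z 3.1 5.3
222 274 295 a -21.1 y 0.0 z 3.3 5.1
225 274 295 a -19.7 y 0.0 z 4.1 6.3
228 275 295 a -18.2 y 0.3 z 4.8 6.0
231 275 295 a -16.7 y 0.3 z 5.3 7.8
```

The tip is about 12 mm into the hole with no contact force. Going deeper.

>>> arm_command(rows=[[[0.006,0,0.0033],0],[[0.006,0,0.0033],0],[[0.006,0,0.0033],0],[[0,0,0],0],[[0,0,0],0]])

```text
t: 23.05
eef_pos: [604.0, 69.7, 91.9]
tcp_rot: [-3.141, 0.001, -2.968]
ft_force: [1.7, -1.9, 2.0]
opening: 0.164
grip_force: 31.3
```

```bash
python3 fitbar.py | grep bar; python3 wtip.py | tail -14; python3 -c "
from h import *
s=state();print(s['ft_force'],s['eef_pos'])"
```

```text
bar 3970 [576.3  65.1  88.9] 9.8 res 1.3 rel a,y,z -28.1 0.2 -3.0 TCP [604.   69.7  91.9]
local map: rows z_bar 18..-22, value=min height over face (mm)
192 272 297 a -39.4 y 0.2 z 11.4 12.8
195 272 297 a -37.8 y 0.2 z 10.8 12.1
198 272 295 a -35.3 y -0.3 z 7.1 7.8
201 272 296 a -33.0 y -0.1 z 4.4 5.5
204 273 296 a -30.1 y 0.1 z -0.3 2.3
207 273 295 a -28.8 y -0.2 z 0.9 2.5
210 273 295 a -27.1 y -0.2 z 1.1 2.5
213 274 295 a -25.5 y 0.1 z 1.2 3.3
216 274 295 a -24.2 y 0.1 z 2.4 3.6
219 274 295 a -22.6 y 0.1 z 2.9 4.2
222 274 295 a -21.2 y 0.0 z 3.6 5.2
225 274 295 a -19.9 y 0.0 z 4.8 5.8
228 274 295 a -18.0 y 0.0 z 4.2 6.9
231 274 295 a -16.8 y 0.0 z 5.5 7.2
[ 0.52930888 -2.51627654  3.80204146] [603.9910992  69.7926262  91.8257256]
```

About 17 mm of the pin is in the hole. I'll release it, back off upward and check the overhead clearance.

>>> arm_command(rows=[[[0,0,0],0],[[0,0,0],0],[[0,0,0],0],[[0,0,0],0],[[0,0,0],0]], claw=0.4)

```text
t: 23.75
eef_pos: [603.7, 70.0, 91.5]
tcp_rot: [3.141, -0.0, -2.968]
ft_force: [-0.1, -0.3, -0.2]
opening: 0.395
grip_force: 0.0
```

>>> arm_command(rows=[[[0,0,-0.05],0],[[0,0,-0.12],0],[[0,0,-0.15],0],[[0,0,-0.15],0],[[0,0,-0.12],0]])

```text
t: 24.25
eef_pos: [603.9, 69.9, 242.4]
tcp_rot: [-3.141, 0.002, -2.968]
ft_force: [-0.6, 0.5, 0.3]
opening: 0.399
grip_force: 0.0
```

```bash
cat > look.py <<'E'
from h import *
print(np.round(state()['eef_pos'],1),np.round(state()['ft_force'],1))
h=np.array([.985,.174,0]);Y=np.array([-.174,.985,0]);m0=np.array([576,65,89.3])
for c in('scene','top'):
    p,d,K=snap(c)
    print(c,[(l,np.round(r['position'],1).tolist(),round(r['confidence'],2)) for l in ['pin_grip','pin_shoulder','ring_end'] for r in models.mark_of(c,l)[:1]])
    M=K['camera_matrix'];v,u=np.mgrid[0:420,0:560];ok=d>0
    X=np.stack([(u-M[0,2])/M[0,0]*d,-(v-M[1,2])/M[1,1]*d,-d],-1)[ok]
    W=np.linalg.inv(K['world_to_cam']);P=X@W[:3,:3].T+W[:3,3]
    a=(P-m0)@h;y=(P-m0)@Y;z=P[:,2]
    for s0 in range(-52,90,6):
        m=(a>=s0)&(a<s0+6)&(abs(y)<26)&(z>75)&(z<235)
        if m.sum()>1: print(' s',s0,m.sum(),'z',z[m].min().round(),z[m].max().round(),'y',y[m].min().round(),y[m].max().round())
    q=P[(P[:,2]>350)&(P[:,2]<520)&(P[:,0]>600)&(P[:,0]<860)&(abs(P[:,1]-100)<140)]
    for x0 in range(600,860,20):
        k=q[(q[:,0]>=x0)&(q[:,0]<x0+20)]
        if len(k)>3: print(' hi',x0,len(k),k[:,1].min().round(),k[:,1].max().round(),'z',k[:,2].min().round(),k[:,2].max().round())
E
python3 look.py
```

```text
[603.9  69.9 242.4] [-0.6  0.5  0.3]
scene [('pin_grip', [606.6, 68.9, 99.1], 0.91), ('pin_shoulder', [588.2, 64.4, 94.7], 0.8), ('ring_end', [651.9, 78.2, 177.2], 0.57)]
 s -34 25 z 89.0 97.0 y -15.0 9.0
 s -28 69 z 79.0 100.0 y -15.0 11.0
 s -22 63 z 75.0 104.0 y -15.0 9.0
 s -16 57 z 76.0 106.0 y -15.0 8.0
 s -10 22 z 76.0 100.0 y -16.0 -11.0
 s -4 20 z 75.0 96.0 y -14.0 -0.0
 s 2 24 z 77.0 99.0 y -14.0 3.0
 s 8 50 z 91.0 108.0 y -13.0 8.0
 s 14 39 z 75.0 109.0 y -13.0 5.0
 s 20 37 z 90.0 112.0 y -11.0 5.0
 s 26 35 z 91.0 115.0 y -10.0 6.0
 s 32 41 z 92.0 116.0 y -10.0 6.0
 s 38 40 z 94.0 119.0 y -15.0 5.0
 s 44 57 z 96.0 122.0 y -21.0 16.0
 s 50 55 z 98.0 135.0 y -25.0 19.0
 s 56 44 z 128.0 150.0 y -24.0 19.0
 s 62 51 z 141.0 162.0 y -25.0 19.0
 s 68 59 z 152.0 178.0 y -25.0 20.0
 s 74 43 z 167.0 179.0 y -21.0 13.0
 hi 600 906 -24.0 162.0 z 350.0 476.0
 hi 620 486 -20.0 157.0 z 350.0 475.0
 hi 640 69 -16.0 39.0 z 350.0 421.0
 hi 720 10 156.0 163.0 z 414.0 419.0
 hi 740 339 109.0 174.0 z 380.0 436.0
 hi 760 534 97.0 161.0 z 380.0 443.0
 hi 780 519 59.0 142.0 z 389.0 452.0
 hi 800 640 18.0 107.0 z 396.0 462.0
 hi 820 754 -24.0 70.0 z 405.0 469.0
 hi 840 541 -40.0 35.0 z 414.0 471.0
top []
 hi 600 216 130.0 162.0 z 353.0 519.0
 hi 620 24 137.0 160.0 z 358.0 364.0
 hi 660 56 74.0 93.0 z 470.0 481.0
 hi 680 123 56.0 80.0 z 474.0 520.0
 hi 700 282 193.0 240.0 z 361.0 423.0
 hi 720 701 152.0 240.0 z 364.0 430.0
 hi 740 679 110.0 237.0 z 374.0 439.0
 hi 760 501 98.0 195.0 z 394.0 449.0
 hi 780 417 52.0 142.0 z 390.0 450.0
 hi 800 155 28.0 83.0 z 398.0 430.0
```

The pin stays in the hole at about 22° and the ring is open. Now I'll close the fingers, move behind the ring and come down to push on the head's rear.

>>> arm_command(rows=[[[-0.09,0,0],0],[[-0.09,0,0],0],[[-0.09,0,0],0],[[0,0,0.06],0],[[0,0,0.1],0]], claw=0)

```text
t: 25.15
eef_pos: [671.1, 81.6, 198.6]
tcp_rot: [-3.142, 0.001, -2.968]
ft_force: [0.2, 0.5, 0.0]
opening: 0.042
grip_force: 0.0
```

>>> arm_command(rows=[[[0,0,0.12],0],[[0,0,0.12],0],[[0,0,0.1],0],[[0,0,0.045],0],[[0,0,0],0]])

```text
t: 25.65
eef_pos: [669.6, 81.5, 101.0]
tcp_rot: [3.141, -0.003, -2.968]
ft_force: [0.4, 0.7, 0.1]
opening: 0.002
grip_force: 0.0
```

```bash
python3 - <<'E'
from h import *
plan([576+.985*63,65+.174*63,106],100)
E
python3 look.py | grep -v hi
```

```text
t 25.65 pos [669.6  81.5 101. ] yaw 99.9 tilt [ 3.141e+00 -3.000e-03 -2.968e+00] F [0.4 0.7 0.1] op 0.002 d [-31.5  -5.5   5. ] max/row 6.3 turn/row -0.02
[[[0.0256, -0.0, -0.0039], np.float64(-0.0001)], [[0.0256, -0.0, -0.0039], np.float64(-0.0001)], [[0.0256, -0.0, -0.0039], np.float64(-0.0001)], [[0.0256, 0.0, -0.0039], np.float64(-0.0001)], [[0.0256, 0.0, -0.0039], np.float64(-0.0001)]]
[669.6  81.5 101. ] [0.4 0.7 0.1]
scene [('pin_grip', [606.4, 71.7, 100.1], 0.62), ('pin_shoulder', [590.6, 65.9, 95.9], 0.77), ('ring_end', [653.5, 77.1, 176.0], 0.68)]
 s -34 26 z 89.0 95.0 y -14.0 9.0
 s -28 68 z 80.0 100.0 y -15.0 11.0
 s -22 73 z 75.0 105.0 y -15.0 9.0
 s -16 45 z 77.0 106.0 y -15.0 9.0
 s -10 24 z 76.0 100.0 y -15.0 -10.0
 s -4 18 z 76.0 96.0 y -15.0 2.0
 s 2 24 z 75.0 98.0 y -14.0 3.0
 s 8 47 z 75.0 106.0 y -14.0 7.0
 s 14 45 z 86.0 109.0 y -12.0 8.0
 s 20 31 z 90.0 112.0 y -10.0 4.0
 s 26 41 z 91.0 115.0 y -11.0 5.0
 s 32 35 z 92.0 117.0 y -10.0 6.0
 s 38 44 z 94.0 121.0 y -13.0 6.0
 s 44 55 z 96.0 125.0 y -23.0 16.0
 s 50 54 z 98.0 138.0 y -26.0 20.0
 s 56 219 z 126.0 203.0 y -26.0 23.0
 s 62 144 z 139.0 233.0 y -26.0 22.0
 s 68 357 z 150.0 235.0 y -26.0 25.0
 s 74 108 z 161.0 235.0 y -26.0 25.0
 s 80 171 z 101.0 199.0 y -26.0 11.0
 s 86 72 z 101.0 197.0 y -25.0 9.0
top []
```

>>> arm_command(rows=[[[0,0,-0.024],0],[[0.03,0,0],0],[[0.03,0,0],0],[[0.03,0,0],0],[[0.03,0,0],0]])

```text
t: 26.55
eef_pos: [640.0, 76.2, 109.0]
tcp_rot: [3.142, 0.0, -2.969]
ft_force: [1.0, -0.1, 1.1]
opening: 0.005
grip_force: 0.7
```

>>> arm_command(rows=[[[0.008,0,-0.001],0],[[0.01,0,-0.001],0],[[0.01,0,-0.001],0],[[0.01,0,-0.001],0],[[0,0,0],0]])

```text
t: 27.05
eef_pos: [632.6, 74.8, 111.5]
tcp_rot: [-3.141, 0.004, -2.968]
ft_force: [4.8, 0.9, 11.0]
opening: 0.007
grip_force: 5.7
```

```bash
python3 look.py | grep -v hi
```

```text
[632.6  74.8 111.5] [ 4.8  0.9 11. ]
scene [('pin_grip', [588.6, 69.0, 96.4], 0.91), ('pin_shoulder', [576.9, 61.7, 87.6], 0.55), ('ring_end', [618.1, 73.2, 181.3], 0.56)]
 s -34 30 z 78.0 97.0 y -12.0 9.0
 s -28 81 z 76.0 101.0 y -14.0 11.0
 s -22 66 z 75.0 104.0 y -15.0 11.0
 s -16 54 z 75.0 106.0 y -15.0 8.0
 s -10 22 z 76.0 101.0 y -15.0 -4.0
 s -4 51 z 75.0 106.0 y -15.0 7.0
 s 2 46 z 75.0 110.0 y -15.0 4.0
 s 8 47 z 75.0 113.0 y -14.0 6.0
 s 14 47 z 75.0 116.0 y -13.0 5.0
 s 20 279 z 75.0 214.0 y -26.0 24.0
 s 26 212 z 100.0 235.0 y -26.0 25.0
 s 32 304 z 101.0 235.0 y -26.0 25.0
 s 38 126 z 118.0 232.0 y -26.0 24.0
 s 44 243 z 112.0 209.0 y -26.0 12.0
 s 50 24 z 167.0 205.0 y -26.0 -13.0
 s 56 49 z 114.0 204.0 y -26.0 -5.0
 s 62 57 z 113.0 200.0 y -25.0 -4.0
 s 68 17 z 111.0 197.0 y -25.0 -4.0
top []
```

The pin looks home already: the ring end sits exactly where the home pose predicts. There is 11 N upward on the tool, so I'll back off and verify.

>>> arm_command(rows=[[[-0.02,0,0],0],[[-0.03,0,0],0],[[-0.03,0,0],0],[[0,0,0],0],[[0,0,0],0]])

```text
t: 27.95
eef_pos: [650.9, 78.2, 109.4]
tcp_rot: [3.141, -0.001, -2.968]
ft_force: [0.8, -0.7, -0.6]
opening: 0.002
grip_force: 0.0
```

```bash
python3 look.py | grep -v hi
python3 - <<'E'
from h import *
p,d,K=snap('scene');cv2.imwrite('pics/s9.png',cv2.resize(p[150:280,270:390,::-1],None,fx=5,fy=4.6,interpolation=cv2.INTER_CUBIC))
E
```

```text
[650.9  78.2 109.4] [ 0.8 -0.7 -0.6]
scene [('pin_grip', [591.7, 67.7, 99.7], 0.59), ('pin_shoulder', [576.6, 62.6, 93.7], 0.7), ('ring_end', [628.2, 74.1, 180.2], 0.53)]
 s -34 28 z 77.0 96.0 y -13.0 7.0
 s -28 87 z 76.0 100.0 y -15.0 10.0
 s -22 64 z 76.0 104.0 y -14.0 11.0
 s -16 48 z 75.0 105.0 y -15.0 9.0
 s -10 30 z 76.0 102.0 y -15.0 2.0
 s -4 42 z 76.0 104.0 y -15.0 6.0
 s 2 45 z 75.0 109.0 y -14.0 7.0
 s 8 43 z 85.0 111.0 y -11.0 4.0
 s 14 42 z 88.0 115.0 y -11.0 5.0
 s 20 43 z 92.0 119.0 y -11.0 4.0
 s 26 61 z 95.0 122.0 y -21.0 16.0
 s 32 86 z 101.0 147.0 y -24.0 19.0
 s 38 282 z 129.0 211.0 y -26.0 24.0
 s 44 165 z 150.0 235.0 y -26.0 25.0
 s 50 264 z 174.0 235.0 y -26.0 26.0
 s 56 58 z 183.0 231.0 y -26.0 23.0
 s 62 180 z 107.0 209.0 y -26.0 11.0
 s 68 69 z 109.0 205.0 y -26.0 3.0
 s 74 65 z 108.0 203.0 y -26.0 -4.0
 s 80 60 z 109.0 198.0 y -26.0 -5.0
 s 86 20 z 110.0 195.0 y -25.0 -5.0
top []
```

View pics/s9.png

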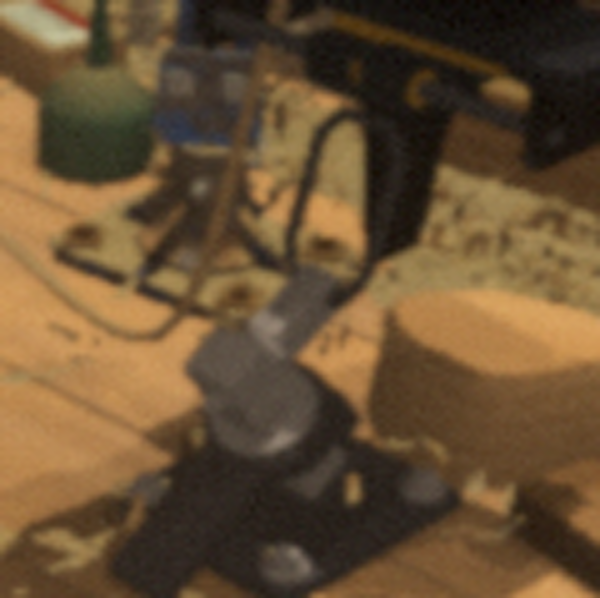

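The pin is about 2–3 mm short and has drooped slightly. I'll raise the tool a little and push the rear face home.

>>> arm_command(rows=[[[0,0,-0.022],0],[[0.03,0,0],0],[[0.03,0,0],0],[[0.025,0,0],0],[[0.01,0,0],0]])

```text
t: 28.9
eef_pos: [627.5, 74.0, 115.9]
tcp_rot: [-3.141, 0.001, -2.968]
ft_force: [3.2, 0.6, 2.9]
opening: 0.007
grip_force: 1.5
```

>>> arm_command(rows=[[[0.01,0,0],0],[[0.01,0,0],0],[[0.008,0,0],0],[[0,0,0],0],[[0,0,0],0]])

```text
t: 29.4
eef_pos: [620.9, 72.9, 115.4]
tcp_rot: [3.142, 0.0, -2.968]
ft_force: [2.7, -0.1, 3.4]
opening: 0.004
grip_force: 1.5
```

```bash
python3 look.py | grep -v hi
```

```text
[620.9  72.9 115.4] [ 2.7 -0.1  3.4]
scene [('pin_grip', [593.5, 65.6, 97.7], 0.63), ('pin_shoulder', [576.7, 64.4, 89.3], 0.58), ('ring_end', [607.5, 72.5, 186.4], 0.8)]
 s -34 26 z 87.0 96.0 y -13.0 10.0
 s -28 82 z 75.0 100.0 y -14.0 10.0
 s -22 68 z 75.0 106.0 y -15.0 10.0
 s -16 49 z 75.0 105.0 y -15.0 8.0
 s -10 26 z 76.0 100.0 y -15.0 -10.0
 s -4 55 z 75.0 107.0 y -15.0 5.0
 s 2 45 z 76.0 211.0 y -25.0 6.0
 s 8 284 z 89.0 218.0 y -26.0 23.0
 s 14 127 z 90.0 235.0 y -26.0 25.0
 s 20 234 z 75.0 235.0 y -26.0 26.0
 s 26 311 z 99.0 223.0 y -26.0 20.0
 s 32 278 z 118.0 215.0 y -26.0 15.0
 s 38 29 z 116.0 209.0 y -26.0 2.0
 s 44 30 z 147.0 208.0 y -26.0 -11.0
 s 50 56 z 126.0 204.0 y -25.0 -8.0
 s 56 14 z 117.0 201.0 y -25.0 -5.0
top []
```

>>> arm_command(rows=[[[0.006,0,0],0],[[0.006,0,0],0],[[0.004,0,0],0],[[0,0,0],0],[[0,0,0],0]])

```text
t: 30.3
eef_pos: [619.3, 72.4, 116.4]
tcp_rot: [-3.141, 0.007, -2.969]
ft_force: [12.4, 2.7, 2.7]
opening: 0.004
grip_force: 5.6
```

Force rose to 12 N with the finger exactly where the seated head's rear face should be, so the pin is home. Now I'll rise along the ring and keep its crossbar in front of the fingers.

>>> arm_command(rows=[[[0.005,0,0],0],[[0,0,0],0],[[0.0,0,-0.04],0],[[0,0,-0.06],0],[[0,0,-0.06],0]])

```text
t: 30.8
eef_pos: [615.0, 72.0, 155.1]
tcp_rot: [3.141, -0.002, -2.968]
ft_force: [3.7, 0.5, -2.3]
opening: 0.007
grip_force: 1.2
```

>>> arm_command(rows=[[[0,0,-0.04],0],[[0,0,-0.03],0],[[0.0,0,0],0],[[0,0,0],0],[[0,0,0],0]])

```text
t: 31.3
eef_pos: [615.6, 72.0, 172.6]
tcp_rot: [3.141, -0.0, -2.968]
ft_force: [2.7, 0.1, 2.0]
opening: 0.004
grip_force: 1.3
```

```bash
python3 look.py | grep -v hi
python3 - <<'E'
from h import *
plan([576+.985*30,65+.174*30,173],100)
E
```

```text
[615.6  72.  172.6] [2.7 0.1 2. ]
scene [('pin_grip', [589.5, 67.6, 100.2], 0.74), ('pin_shoulder', [574.9, 63.7, 92.3], 0.87), ('ring_end', [600.6, 70.8, 191.0], 0.82)]
 s -34 26 z 90.0 96.0 y -12.0 10.0
 s -28 84 z 75.0 99.0 y -15.0 11.0
 s -22 62 z 75.0 104.0 y -14.0 10.0
 s -16 55 z 75.0 106.0 y -15.0 9.0
 s -10 36 z 75.0 106.0 y -15.0 2.0
 s -4 54 z 77.0 111.0 y -14.0 6.0
 s 2 61 z 75.0 116.0 y -15.0 6.0
 s 8 52 z 91.0 121.0 y -11.0 6.0
 s 14 51 z 75.0 128.0 y -10.0 5.0
 s 20 275 z 99.0 194.0 y -25.0 20.0
 s 26 288 z 107.0 235.0 y -24.0 16.0
 s 32 61 z 174.0 235.0 y -13.0 3.0
 s 38 50 z 181.0 234.0 y -14.0 -6.0
 s 44 64 z 174.0 235.0 y -14.0 -4.0
 s 50 16 z 173.0 233.0 y -13.0 -5.0
top []
t 31.7 pos [615.6  72.  172.7] yaw 99.9 tilt [ 3.141 -0.    -2.968] F [3.  0.5 0.8] op 0.003 d [-10.   -1.7   0.3] max/row 2.0 turn/row -0.02
[[[0.0081, 0.0, -0.0002], np.float64(-0.0001)], [[0.0081, 0.0, -0.0002], np.float64(-0.0001)], [[0.0081, 0.0, -0.0002], np.float64(-0.0001)], [[0.0081, 0.0, -0.0002], np.float64(-0.0001)], [[0.0081, 0.0, -0.0002], np.float64(-0.0001)]]
```

The crossbar is against the finger front (2.7 N). Next I'll sweep it along its arc toward the robot.

>>> arm_command(rows=[[[0.02,0,0],0],[[0.024,0,0],0],[[0.024,0,0.004],0],[[0.028,0,0.006],0],[[0.024,0,0.01],0]])

```text
t: 32.2
eef_pos: [585.3, 66.7, 167.7]
tcp_rot: [3.141, -0.0, -2.968]
ft_force: [2.0, -0.1, -0.9]
opening: 0.001
grip_force: 1.2
```

>>> arm_command(rows=[[[0.024,0,0.014],0],[[0.022,0,0.014],0],[[0.02,0,0.016],0],[[0.018,0,0.018],0],[[0.015,0,0.018],0]])

```text
t: 32.7
eef_pos: [561.2, 62.4, 147.5]
tcp_rot: [3.141, -0.0, -2.968]
ft_force: [1.2, -0.3, 0.3]
opening: 0.005
grip_force: 0.4
```

```bash
python3 look.py | grep -v hi
```

```text
[561.2  62.4 147.5] [ 1.2 -0.3  0.3]
scene [('pin_grip', [589.4, 66.6, 101.5], 0.85), ('pin_shoulder', [574.8, 61.3, 91.2], 0.94), ('ring_end', [549.1, 57.6, 166.3], 0.65)]
 s -52 66 z 229.0 235.0 y -26.0 22.0
 s -46 8 z 228.0 233.0 y -26.0 2.0
 s -40 3 z 230.0 232.0 y -25.0 -25.0
 s -34 86 z 89.0 226.0 y -24.0 11.0
 s -28 417 z 76.0 227.0 y -25.0 13.0
 s -22 155 z 75.0 234.0 y -25.0 16.0
 s -16 126 z 76.0 233.0 y -26.0 15.0
 s -10 119 z 75.0 234.0 y -25.0 4.0
 s -4 80 z 76.0 232.0 y -25.0 6.0
 s 2 65 z 76.0 230.0 y -25.0 14.0
 s 8 63 z 75.0 131.0 y -25.0 17.0
 s 14 60 z 97.0 128.0 y -23.0 19.0
 s 20 25 z 100.0 128.0 y -21.0 12.0
 s 26 8 z 105.0 126.0 y -10.0 4.0
top [('pin_shoulder', [395.2, 216.8, -0.2], 0.73)]
```

>>> arm_command(rows=[[[0.016,0,0.016],0],[[0.014,0,0.018],0],[[0.012,0,0.018],0],[[0.01,0,0.018],0],[[0.008,0,0.018],0]])

```text
t: 33.6
eef_pos: [547.2, 59.9, 125.5]
tcp_rot: [-3.142, 0.001, -2.969]
ft_force: [4.9, 1.2, -1.9]
opening: -0.001
grip_force: 2.9
```

```bash
python3 look.py | grep -v hi
```

```text
[547.2  59.9 125.5] [ 4.9  1.2 -1.9]
scene [('pin_grip', [589.7, 65.4, 102.1], 0.76), ('pin_shoulder', [577.7, 62.3, 93.7], 0.58), ('ring_end', [534.7, 56.8, 141.7], 0.54)]
 s -52 126 z 140.0 233.0 y -26.0 23.0
 s -46 222 z 126.0 226.0 y -25.0 13.0
 s -40 192 z 125.0 221.0 y -26.0 17.0
 s -34 115 z 88.0 220.0 y -26.0 17.0
 s -28 158 z 75.0 212.0 y -26.0 10.0
 s -22 133 z 75.0 212.0 y -26.0 9.0
 s -16 52 z 76.0 208.0 y -24.0 10.0
 s -10 43 z 76.0 131.0 y -26.0 5.0
 s -4 67 z 75.0 129.0 y -25.0 7.0
 s 2 47 z 77.0 126.0 y -24.0 4.0
 s 8 48 z 90.0 126.0 y -24.0 16.0
 s 14 57 z 95.0 129.0 y -21.0 16.0
 s 20 45 z 75.0 128.0 y -18.0 13.0
 s 26 7 z 117.0 125.0 y -16.0 -8.0
top []
```

>>> arm_command(rows=[[[0.006,0,0.008],0],[[0.006,0,0.008],0],[[0.006,0,0.008],0],[[0.004,0,0.006],0],[[0,0,0],0]])

```text
t: 34.5
eef_pos: [544.2, 59.1, 118.7]
tcp_rot: [-3.141, 0.007, -2.969]
ft_force: [14.6, 2.3, -4.2]
opening: 0.004
grip_force: 7.4
```

```bash
python3 look.py | grep -v hi
```

```text
[544.2  59.1 118.7] [14.6  2.3 -4.2]
scene [('pin_grip', [587.8, 69.8, 105.0], 0.7), ('pin_shoulder', [576.9, 62.2, 91.8], 0.67), ('ring_end', [531.7, 55.6, 133.2], 0.6)]
 s -52 75 z 131.0 225.0 y -26.0 23.0
 s -46 317 z 118.0 216.0 y -26.0 13.0
 s -40 92 z 119.0 212.0 y -26.0 17.0
 s -34 109 z 89.0 209.0 y -26.0 18.0
 s -28 154 z 75.0 204.0 y -26.0 11.0
 s -22 96 z 75.0 201.0 y -25.0 9.0
 s -16 59 z 76.0 129.0 y -25.0 9.0
 s -10 47 z 75.0 128.0 y -25.0 3.0
 s -4 52 z 76.0 126.0 y -24.0 3.0
 s 2 46 z 75.0 125.0 y -23.0 15.0
 s 8 60 z 75.0 124.0 y -24.0 16.0
 s 14 58 z 75.0 127.0 y -21.0 13.0
 s 20 36 z 99.0 129.0 y -18.0 12.0
 s 26 6 z 119.0 123.0 y -14.0 -8.0
top []
```

>>> arm_command(rows=[[[0,0,0.01],0],[[0,0,0.01],0],[[0,0,0.01],0],[[0,0,0.006],0],[[0,0,0],0]])

```text
t: 35.4
eef_pos: [543.0, 59.1, 109.4]
tcp_rot: [-3.141, 0.004, -2.969]
ft_force: [9.5, 2.2, -2.2]
opening: 0.01
grip_force: 4.7
```

```bash
python3 look.py | grep scene
```

```text
scene [('pin_grip', [587.8, 67.4, 102.9], 0.78), ('pin_shoulder', [575.0, 64.6, 95.6], 0.85), ('ring_end', [528.0, 59.5, 122.6], 0.56)]
```

The ring is past its snap angle and only held by friction on the finger. I'll ease the finger back.

>>> arm_command(rows=[[[-0.01,0,-0.004],0],[[-0.012,0,-0.01],0],[[0,0,0],0],[[0,0,0],0],[[0,0,0],0]])

```text
t: 36.3
eef_pos: [546.5, 59.9, 112.7]
tcp_rot: [3.141, -0.001, -2.968]
ft_force: [0.1, 0.3, -0.4]
opening: 0.002
grip_force: 0.0
```

```bash
python3 look.py | grep -v hi
```

```text
[546.5  59.9 112.7] [ 0.1  0.3 -0.4]
scene [('pin_grip', [589.8, 63.9, 97.8], 0.93), ('pin_shoulder', [574.5, 66.3, 91.5], 0.84), ('ring_end', [543.2, 58.4, 70.1], 0.67)]
 s -52 102 z 195.0 234.0 y -26.0 26.0
 s -46 250 z 112.0 212.0 y -26.0 10.0
 s -40 142 z 75.0 209.0 y -26.0 11.0
 s -34 112 z 75.0 204.0 y -26.0 15.0
 s -28 188 z 75.0 201.0 y -26.0 20.0
 s -22 123 z 76.0 197.0 y -25.0 19.0
 s -16 58 z 78.0 193.0 y -24.0 8.0
 s -10 33 z 80.0 100.0 y -24.0 -4.0
 s -4 52 z 84.0 105.0 y -24.0 6.0
 s 2 54 z 76.0 107.0 y -25.0 15.0
 s 8 65 z 86.0 110.0 y -24.0 18.0
 s 14 61 z 89.0 114.0 y -24.0 19.0
 s 20 60 z 93.0 118.0 y -23.0 17.0
 s 26 53 z 95.0 121.0 y -18.0 13.0
 s 32 9 z 110.0 120.0 y -14.0 1.0
top []
```

It snapped shut: the ring end is at (543, 58, 70), as predicted for shut. I'll lift off and check from behind that the shoulder is seated.

>>> arm_command(rows=[[[0,0,-0.06],0],[[0,0,-0.12],0],[[-0.04,0,-0.12],0],[[-0.12,0,0],0],[[-0.12,0,0],0]])

```text
t: 37.2
eef_pos: [616.9, 72.1, 189.4]
tcp_rot: [-3.141, 0.002, -2.969]
ft_force: [-0.7, 0.1, -0.3]
opening: 0.001
grip_force: 0.0
```

>>> arm_command(rows=[[[-0.1,0,0],0],[[0,0,0],0],[[0,0,0],0],[[0,0,0],0],[[0,0,0],0]])

```text
t: 37.7
eef_pos: [639.8, 76.2, 188.2]
tcp_rot: [3.142, -0.0, -2.969]
ft_force: [1.0, 0.0, 0.4]
opening: 0.004
grip_force: 0.0
```

```bash
cat >> fitbar.py <<'E'
print('pin profile: x_bar bins, top z_bar')
for xb in np.arange(-3,46,1.5):
    q=L[(d>0)&(abs(L[...,1])<2.5)&(abs(L[...,0]-xb)<.75)&(L[...,2]>-12)&(L[...,2]<30)]
    if len(q): print(xb,len(q),np.percentile(q[:,2],90).round(1),end='; ')
E
python3 fitbar.py | grep -A1 -E 'rel|profile'; python3 look.py | grep -v hi
```

```text
bar 2413 [576.2  65.1  88.9] 9.2 res 1.91 rel a,y,z -64.6 0.0 -99.2 TCP [639.8  76.2 188.2]
mouth px 284 131
--
pin profile: x_bar bins, top z_bar
-3.0 13 19.8; -1.5 23 19.1; 0.0 43 17.7; 1.5 3 11.9; 3.0 10 9.9; 4.5 10 10.2; 6.0 11 10.0; 7.5 8 9.5; 9.0 9 10.2; 10.5 13 9.8; 12.0 6 9.9; 13.5 15 10.0; 15.0 10 9.6; 16.5 13 9.1; 18.0 7 9.3; 19.5 11 8.8; 21.0 11 8.7; 22.5 10 8.7; 24.0 10 8.4; 25.5 11 8.9; 27.0 10 8.2; 28.5 16 8.7; 30.0 14 8.0; 31.5 13 8.0; 33.0 12 7.5; 34.5 15 7.6; 36.0 12 7.5; 37.5 12 7.3; 39.0 13 7.2; 40.5 12 7.3; 42.0 14 6.7; 43.5 50 5.9; 45.0 22 4.5; 
[640.2  76.2 188.2] [-0.1  0.3 -0.1]
scene [('pin_grip', [590.2, 66.0, 96.1], 0.6), ('pin_shoulder', [579.3, 63.3, 89.4], 0.91), ('ring_end', [545.7, 59.3, 70.7], 0.6)]
 s -40 2 z 75.0 76.0 y -2.0 10.0
 s -34 39 z 75.0 96.0 y -18.0 17.0
 s -28 110 z 75.0 100.0 y -24.0 19.0
 s -22 81 z 76.0 105.0 y -24.0 19.0
 s -16 58 z 78.0 106.0 y -24.0 7.0
 s -10 34 z 81.0 103.0 y -24.0 2.0
 s -4 55 z 84.0 106.0 y -23.0 15.0
 s 2 57 z 87.0 109.0 y -25.0 19.0
 s 8 67 z 75.0 112.0 y -23.0 19.0
 s 14 60 z 92.0 114.0 y -24.0 20.0
 s 20 65 z 92.0 118.0 y -23.0 18.0
 s 26 53 z 94.0 120.0 y -19.0 15.0
 s 32 4 z 109.0 116.0 y -12.0 -8.0
 s 50 154 z 188.0 235.0 y -12.0 7.0
 s 56 61 z 189.0 234.0 y -13.0 7.0
 s 62 43 z 190.0 235.0 y -12.0 -4.0
 s 68 47 z 189.0 235.0 y -12.0 -4.0
 s 74 18 z 188.0 233.0 y -12.0 -5.0
top [('ring_end', [392.4, 216.0, 1.8], 0.31)]
```

The profile puts the head's rear at about 43.5 mm along the hole axis, against 43 mm when home. The ring is shut round the bar, past the pin's end, and nothing is touching the robot, so I'll hand in.

```bash
python3 -c "
from h import *
print(env.job_done())"
```

```text
the job is handed in; nothing more can be done
None
```

I've handed the job in at about 38 s: the pin is in the hole from the upper side to within about 1 mm of fully home, drooping about 4° in the hole's play; the ring then snapped shut round the bar past the pin's end, the arm is clear, and no contact with the pot, tin or block was noticed (their positions weren't re-measured).

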